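# Find and mark the high side of eccentric shafts in the bench rests

### The job

Mark the high side of every eccentric shaft in the rack, working along the rack from the stand outwards: lay the shaft in the stand's V-rests with its eccentric at the gauge, turn it through the gauge's lowest reading and on to its highest, and let go of it there. Then press the marking lever right down to its stop, let it spring back up, and lay the marked shaft flat in the plywood tray. Leave the tools and other things on the bench where they are.

Things in the scene. Friction and masses are not known exactly. Their poses are not given: they have to be found in the camera images.
- shaft1: Eccentric shaft, the first of the rack's three places (nearest the stand). Steel, 0.46 kg, 216 mm long, lying along its x. Origin on the shaft axis, midway. Along x (mm): 60 x 60 square alloy flange plate, 14 thick, -108 to -94; 22 dia neck to -62; 16 dia journal -62 to -38; 28 dia grip barrel -38 to 38; journal 38 to 62; white eccentric 66 to 102; stub to 108. Balances at its origin.
- shaft2: The same kind of shaft, in the rack's middle place, lying the other way round.
- shaft3: The same kind of shaft, in the rack's last place, farthest from the stand.
- shaft1_end (a point): Point on shaft1's axis midway along its eccentric, at its x = 84 mm. The eccentric is a 54 mm dia disc with its centre 7 mm off the axis: its surface lies 20 to 34 mm from the axis. Which way its high side points is different every time and NOT in the pose: only the gauge or the eye shows it. It never turns on the shaft.
- shaft2_end (a point): The same point of shaft2.
- shaft3_end (a point): The same point of shaft3.
- stand: Green fixed bench stand; origin on the bench under the middle of the rests. Shafts lie level along its y, x axis to the stand's +y, axis 85 mm up. Base plate x -45 to 145, y -78 to 148 mm, 16 mm thick. Gauge and lever pivot stand behind (+x) its +y end: dial 62 mm dia about x = 118, y = 84, top 97 mm up. The flange overhangs free at y = -101.
- rests (a point): Point on the rests' axis, midway between them, 85 mm up; axes as the stand's. A shaft's origin comes here. Two open 90 degree V-rests, 12 mm thick, at y = -50 and +50 mm, mouth 50 mm wide, tops 14 mm above the axis, carry the journals. The shaft lies by its weight, has 6 mm play endways, and stays where it is turned. To turn it, pinch the flange's faces at its rim and swing about the axis.
- gauge (a point): Point on the rests' axis 84 mm along the stand's +y, level with the gauge's plunger, which comes from +x. A shaft's eccentric (its end point) comes here.
- plunger (a joint): Sprung gauge plunger, 16 mm ball tip, presses the eccentric towards the stand's -x, 0.2 to 0.5 N. In m: 0 = right out (no shaft), grows pushed in, 0.02 at most. On a shaft it reads 0.009 + 0.007 cos(angle of high side from the plunger): 0.002 lowest, 0.016 highest. It shifts as much if the shaft is pushed off its seat. A shaft lowered in pushes it aside.
- lever (a joint): Marking lever with return spring, rad: 0 = up at rest, 0.6 = at its stop. Axis along the stand's y through x = 70, y = 125 mm, 45 mm up; the handle, 160 mm to the knob, points to -x and at rest 45 degrees up. Press the knob down (4 N, at the stop 6 N) and a punch nose swings to the eccentric's gauge side; let go and it springs up.
- plunger_tip (a point): The point of the plunger's ball that touches the eccentric; 18 mm to the +x side of the rests' axis when the plunger is right out. The needle on the white dial turns clockwise about 17 degrees per mm of plunger.
- nose (a point): Tip of the lever's punch nose. At the lever's stop it is 1 to 3 mm off the high side of an eccentric in the rests; at rest it is 66 mm from the gauge point.
- lever_knob (a point): Centre of the lever's black ball knob, 36 mm dia. In the stand's frame at rest x = -43, y = 125, 158 mm up; at the stop x = -87, y = 125, 74 mm up (moving on the 160 mm arc).
- rack: Fixed wooden rack where the shafts wait side by side along its x, axes level 56 mm above the bench, at its y = +88 (shaft1, stand side), 0 (shaft2) and -88 mm (shaft3); a place may be empty. Journals lie in open V-notches in two rails (14 mm thick, at x = -50 and +50 mm, tops 63 mm up). Origin on the bench under its centre.
- tray: Loose open plywood tray for the marked shafts, 290 mm (its x) by 250 mm (its y) outside, walls 6 mm thick and 32 mm high, floor about 6 mm thick, 0.9 kg. Origin under its centre, on the bench. Three shafts fit side by side lying along its y, 88 mm apart.
- hammer: bystander, hammer lying beyond the tray; origin on its underside
- screwdriver: bystander, screwdriver lying on the bench; origin on its underside
- panel: bystander, heart-shaped plywood piece; origin on its underside
- pot: bystander, dark steel pot, 68 mm wide, 95 mm high; origin on its underside
- block: bystander, wooden offcut 60 x 45 x 45 mm; origin on its underside
- oil: bystander, white oil bottle 54 mm wide, 130 mm high; origin on its underside

How it is judged (in metres and radians):
On the way, in this order (a step that is already met when the one before it is completed fails the run):
1. the rack's first (nearest the stand) shaft, lying in the rests, is turned through the gauge's lowest reading (plunger reading under about 4 mm), the lever up (distance between shaft1 and rests below 0.012 m and distance between shaft1_end and gauge below 0.012 m and distance between plunger_tip and shaft1_end below 0.0222 m and distance between nose and shaft1_end above 0.06 m), for 0.05 s.
2. it is turned to the gauge's highest reading (plunger reading above about 15.1 mm) and left standing there, released (distance between shaft1 and rests below 0.012 m and distance between shaft1_end and gauge below 0.012 m and distance between plunger_tip and shaft1_end above 0.0331 m and contact force between the fingers and shaft1 below 0.2 N), for 0.3 s.
3. the marking lever is swung to its stop (punch nose at the eccentric) with the shaft still released at its highest reading (all of step 2 and distance between nose and shaft1_end below 0.0405 m), for 0.05 s.
4. the rack's second shaft, lying in the rests, is turned through the gauge's lowest reading (plunger reading under about 4 mm), the lever up (distance between shaft2 and rests below 0.012 m and distance between shaft2_end and gauge below 0.012 m and distance between plunger_tip and shaft2_end below 0.0222 m and distance between nose and shaft2_end above 0.06 m), for 0.05 s.
5. it is turned to the gauge's highest reading (plunger reading above about 15.1 mm) and left standing there, released (distance between shaft2 and rests below 0.012 m and distance between shaft2_end and gauge below 0.012 m and distance between plunger_tip and shaft2_end above 0.0331 m and contact force between the fingers and shaft2 below 0.2 N), for 0.3 s.
6. the marking lever is swung to its stop (punch nose at the eccentric) with the shaft still released at its highest reading (all of step 5 and distance between nose and shaft2_end below 0.0405 m), for 0.05 s.
7. the rack's third (farthest from the stand) shaft, lying in the rests, is turned through the gauge's lowest reading (plunger reading under about 4 mm), the lever up (distance between shaft3 and rests below 0.012 m and distance between shaft3_end and gauge below 0.012 m and distance between plunger_tip and shaft3_end below 0.0222 m and distance between nose and shaft3_end above 0.06 m), for 0.05 s.
8. it is turned to the gauge's highest reading (plunger reading above about 15.1 mm) and left standing there, released (distance between shaft3 and rests below 0.012 m and distance between shaft3_end and gauge below 0.012 m and distance between plunger_tip and shaft3_end above 0.0331 m and contact force between the fingers and shaft3 below 0.2 N), for 0.3 s.
9. the marking lever is swung to its stop (punch nose at the eccentric) with the shaft still released at its highest reading (all of step 8 and distance between nose and shaft3_end below 0.0405 m), for 0.05 s.
At the end, for the whole second after the job is handed in: Every shaft that was there lies flat in the tray (its middle within 125 mm of the tray's centre along the tray's x and 45 mm along its y, less than 60 mm above the tray's underside, level to 10 degrees, at rest), the tray stands flat and the lever is back up (under 0.06 rad) (x of shaft1 in the frame of tray between -0.125 and 0.125 m and y of shaft1 in the frame of tray between -0.045 and 0.045 m and z of shaft1 in the frame of tray between 0.015 and 0.06 m and angle between shaft1's own x axis and vertical between 1.4 and 1.74 rad and linear speed of each of shaft1, shaft2, shaft3 below 0.02 m/s and x of shaft2 in the frame of tray between -0.125 and 0.125 m and y of shaft2 in the frame of tray between -0.045 and 0.045 m and z of shaft2 in the frame of tray between 0.015 and 0.06 m and angle between shaft2's own x axis and vertical between 1.4 and 1.74 rad and x of shaft3 in the frame of tray between -0.125 and 0.125 m and y of shaft3 in the frame of tray between -0.045 and 0.045 m and z of shaft3 in the frame of tray between 0.015 and 0.06 m and angle between shaft3's own x axis and vertical between 1.4 and 1.74 rad and value of joint lever below 0.06 rad and angle between tray's own z axis and vertical below 0.05 rad); the robot touches nothing.
It fails at once if a tool or other bystander is pushed more than 30 mm out of place (distance of any of hammer, screwdriver, panel, pot, block, oil from where it was at the start of the episode above 0.03 m).
Of shaft1, shaft2, shaft3 only 2 to 3 are there at a start; the rules pass over those that are not, and their reading is None.
At some moment in a run one of tray may be knocked a few centimetres aside while the robot is not near it.
Once in a run the grip may slacken for a moment while it holds something.
It also fails if it takes over 210 s, if anything falls off the work surface, if the arm or the gripper's body presses on something with over 40 N, if the wrist force passes 120 N, or if a joint passes its speed limit or range.

### The arm

A 6-joint arm with a two-finger parallel gripper is mounted at the origin on the work surface. World frame = base frame: x ahead of the robot, y to its left, z up, the work surface at z = 0. Lengths are in mm, angles in rad, forces in N, time in s.
With the tool pointing down it reaches from about 350 to 975 mm from the base axis. Payload 7.1 kg.
Tool frame: the origin (TCP) lies between the finger pads; the fingertips stand 17 mm ahead of it and the grasp point (between the pads) lies 2 mm behind it; z points along the fingers, y is the line along which they close (so a half turn about z gives the same grasp; the last joint's range is limited). The gripper opens to 88 mm and grips with 3 to 60 N. Pads are 20 mm wide; open, the fingers measure 115 mm over their backs; the gripper's body (75 mm by 178 mm) begins 61 mm behind the grasp point.
Start: joints at [-1.348, 0.423, 1.63, -0, 1.089, -0.019], TCP at [149.676, -606.797, 239.675] pointing down, gripper open.
Joint ranges: [-3, 3], [-0.9, 2.11], [0.09, 2.58], [-1.31, 4.45], [0.11, 2.69], [-2.54, 2.54]. Speed limits (rad/s): [2.39, 2.39, 3.01, 3.14, 3.14, 3.14].

### API

Orientations are given as a rotation vector (axis times angle).
In Python, from workcell import ctrl gives the robot as it stands.
- The arm moves only by the shell command python3 jog.py 'ROWS' [OPENING]. ROWS is a JSON list of rows, 1 to 5 of them, each of 6 numbers: dx, dy, dz in mm, then a rotation vector rx, ry, rz in rad; each row shifts and turns the commanded pose from where the row before left it, along the tool's axes as they then stand; what a row does not reach is not made up. A row lasts 1/12 s, in which the tool goes at most 41.7 mm and 0.125 rad, less where a joint would pass 70% of its speed; a pose out of reach is approached as far as the arm can. OPENING is the finger opening in mm, set as the command begins (- or left out keeps the last). The fingers move at their own pace and stop on an object; the grip force is fixed at half the most. Time passes only in rows, so rows that do not move let the fingers close. It prints the time, the measured TCP pose, the force, the opening and the grip force at its end.
- ctrl.get_obs(): the state, without advancing time (a new reading comes with each control period).
- ctrl.get_image(name): name is "side" or "top"; returns a dict with "img" (420x560x3 uint8, red, green, blue), "fx", "fy", "cx", "cy" (pixels), "R" (3x3) and "t" (3): a world point X has camera coordinates R X + t. Camera axes: x right, y down, z forward; pixel columns grow to the right and rows downward; lengths in mm; the calibration is good to about 2 mm. A picture is of the moment at which its call begins. There is no depth.
- ctrl.close_job(): hands the job in; it is judged then, once.
The state is a dict: "t": time; "qpos": joint angles; "qvel": joint speeds; "joint_torque": joint torques, N m; "ee_pos": TCP position; "orientation": TCP orientation; "ft_force": force on the tool from outside, world axes, zero at the start; "moment": the same for the moment, N m; "width": finger opening in mm; "grasp_force": force on a finger pad.
Only numpy, scipy, OpenCV 4.12 (cv2) and the standard library are available. Lean on these libraries where they do the work, as an engineer would, in place of code of your own. Each camera call takes 0.05 s, during which the arm holds its last target. There are 200 camera calls.

## Working session

There is one attempt and no reset: what is moved stays moved. The work goes in short steps, Python scripts to look and compute and a shell command to move; the robot and the scene stay as the last step left them, time stands still between calls to the robot, and variables do not carry over. Pictures are saved under pics/ and viewed, at most 14 in all, crops included, and the job is handed in when it is done.

```bash
ls; mkdir -p pics; python3 - <<'E'
from workcell import ctrl
import cv2,numpy as np
for n in("side","top"):
    d=ctrl.get_image(n); cv2.imwrite(f"pics/{n}0.png",cv2.cvtColor(d["img"],cv2.COLOR_RGB2BGR))
    R=np.array(d["R"]);print(n,d["fx"],d["fy"],d["cx"],d["cy"],R.round(4).tolist(),np.round(d["t"],1), "cam",np.round(-R.T@d["t"],1))
print(ctrl.get_obs())
E
```

```text
jog.py
pics
workcell.py
side 380.35079853625143 380.35079853625143 276.58657468254717 205.58973760759704 [[-0.9873, -0.1582, 0.013], [-0.102, 0.5694, -0.8157], [0.1216, -0.8067, -0.5783]] [ 601.7  155.1 1256.1] cam [ 457.1 1020.1  845.1]
top 437.4429222120335 437.4429222120335 280.2199092777403 216.70685169486632 [[0.0193, -0.9998, -0.0081], [-0.9831, -0.0175, -0.1822], [0.182, 0.0114, -0.9832]] [   4.3  627.6 1560.5] cam [ 332.9   -2.6 1648.7]
{'t': 0.1, 'qpos': array([-1.34800727e+00,  4.23719573e-01,  1.63057065e+00, -3.18597425e-05,
        1.08856962e+00, -1.89818310e-02]), 'qvel': array([ 0.00023796, -0.0026313 , -0.00438516, -0.00124593, -0.00074745,
       -0.00022585]), 'joint_torque': array([-1.00376988e-04, -5.45610166e+01, -2.74324286e+01,  6.45634392e-02,
        1.88649015e-02, -2.75331860e-05]), 'ee_pos': array([ 149.56844417, -606.38042251,  239.02427263]), 'orientation': array([-3.11741472e+00, -3.78719926e-01,  2.46482336e-04]), 'ft_force': array([-0.1576705 , -0.06741619, -1.08550432]), 'moment': array([-0.02410451, -0.02063541, -0.00618571]), 'grasp_force': 0.0, 'width': 87.61605220485163}
```
View pics/top0.png

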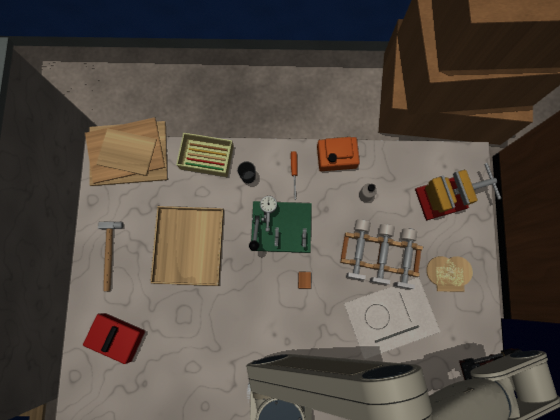

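View pics/side0.png

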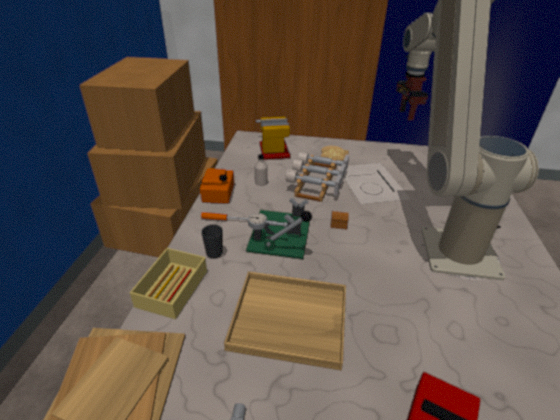

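```bash
cat > h.py <<'E'
import numpy as np,cv2
from workcell import ctrl
from scipy.spatial.transform import Rotation as Ro
def grab(n):
    d=ctrl.get_image(n); d["R"]=np.array(d["R"]);d["t"]=np.array(d["t"]); d["bgr"]=cv2.cvtColor(d["img"],cv2.COLOR_RGB2BGR); d["hsv"]=cv2.cvtColor(d["img"],cv2.COLOR_RGB2HSV); return d
def onz(d,uv,z):
    uv=np.atleast_2d(uv).astype(float)
    r=np.c_[(uv[:,0]-d["cx"])/d["fx"],(uv[:,1]-d["cy"])/d["fy"],np.ones(len(uv))]@d["R"]
    c=-d["R"].T@d["t"]; return (c+r*((z-c[2])/r[:,2])[:,None])
def proj(d,X):
    X=np.atleast_2d(X)@d["R"].T+d["t"]; return np.c_[d["fx"]*X[:,0]/X[:,2]+d["cx"],d["fy"]*X[:,1]/X[:,2]+d["cy"]]
def tri(d1,p1,d2,p2):
    P=[np.array([[d["fx"],0,d["cx"]],[0,d["fy"],d["cy"]],[0,0,1]])@np.c_[d["R"],d["t"]] for d in(d1,d2)]
    X=cv2.triangulatePoints(P[0],P[1],np.array(p1,float).reshape(2,1),np.array(p2,float).reshape(2,1)); return (X[:3]/X[3]).ravel()
def crop(d,c0,c1,r0,r1,k,name):
    cv2.imwrite(f"pics/{name}.png",cv2.resize(d["bgr"][r0:r1,c0:c1],None,fx=k,fy=k,interpolation=cv2.INTER_CUBIC))
def tool(dx,dy,dz,dR=None):
    "world shift -> tool axes, for the present pose"
    o=ctrl.get_obs(); return Ro.from_rotvec(o["orientation"]).inv().apply([dx,dy,dz])
E
python3 - <<'E'
from h import *
d=grab("top"); s=grab("side")
a=cv2.resize(d["bgr"][185:295,235:435],(800,440),interpolation=cv2.INTER_CUBIC)
cv2.imwrite("pics/c1.png",a); crop(s,230,360,140,265,5,"c2")
def rect(mask,z,d,name):
    cs,_=cv2.findContours(mask.astype(np.uint8),cv2.RETR_EXTERNAL,cv2.CHAIN_APPROX_NONE)
    c=max(cs,key=cv2.contourArea); W=onz(d,c[:,0,:],z)[:,:2].astype(np.float32)
    print(name,len(c),cv2.minAreaRect(W), cv2.boxPoints(cv2.minAreaRect(W)).round(0).tolist())
H,S,V=[d["hsv"][...,i] for i in range(3)]
rect((H>60)&(H<95)&(S>90)&(V>30),16,d,"plate")
m=(H>8)&(H<25)&(S>70)&(V>100); m[:, :140]=0;m[:,235:]=0;m[:195]=0;m[300:]=0
m=cv2.morphologyEx(m.astype(np.uint8),cv2.MORPH_CLOSE,np.ones((5,5)))
rect(m,32,d,"tray")
E
```

```text
plate 302 ((597.650146484375, 12.922164916992188), (219.8286590576172, 186.64056396484375), 88.95542907714844) [[502.0, -95.0], [689.0, -99.0], [693.0, 121.0], [506.0, 125.0]]
tray 282 ((520.5145874023438, 361.7337646484375), (249.1427764892578, 289.1668701171875), 88.94791412353516) [[374.0, 240.0], [663.0, 235.0], [667.0, 484.0], [378.0, 489.0]]
```

View pics/c1.png

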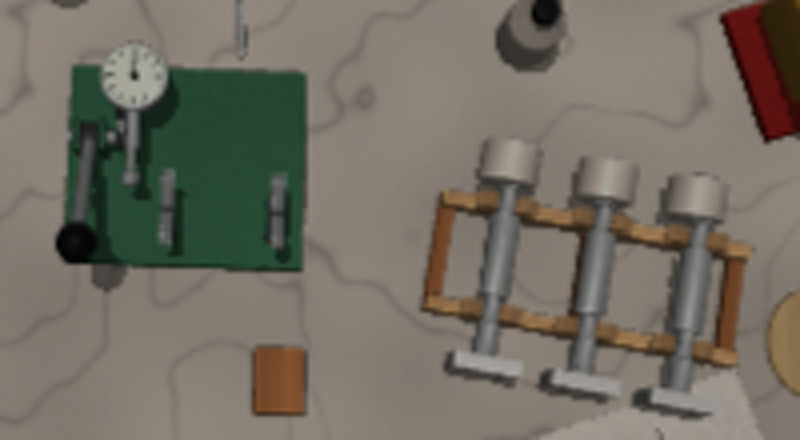

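View pics/c2.png

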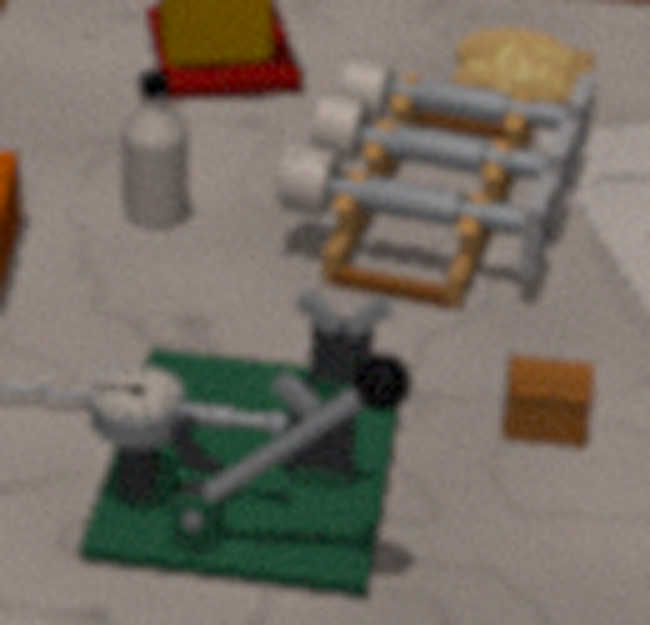

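```bash
python3 - <<'E'
from h import *
d=grab("top"); a=np.mean([grab("top")["bgr"].astype(float) for _ in range(4)],0).astype(np.uint8)
d["bgr"]=a; np.save("avg.npy",a)
im=cv2.resize(a[215:290,338:425],None,fx=8,fy=8,interpolation=cv2.INTER_CUBIC)
cv2.imwrite("pics/c3.png",cv2.convertScaleAbs(im,alpha=1.3))
h=cv2.cvtColor(a,cv2.COLOR_BGR2HSV); m=((h[...,0]>5)&(h[...,0]<22)&(h[...,1]>110)&(h[...,2]>60)).astype(np.uint8)
m[:225]=0;m[285:]=0;m[:,:335]=0;m[:,425:]=0
p=np.argwhere(m)[:,::-1]; W=onz(d,p,63)[:,:2].astype(np.float32); print(cv2.minAreaRect(W),cv2.boxPoints(cv2.minAreaRect(W)).round(0).tolist())
E
```

```text
((498.3843994140625, -351.9732360839844), (282.8030090332031, 117.46527099609375), 80.4963150024414) [[417.0, -482.0], [533.0, -501.0], [580.0, -222.0], [464.0, -203.0]]
```

View pics/c3.png

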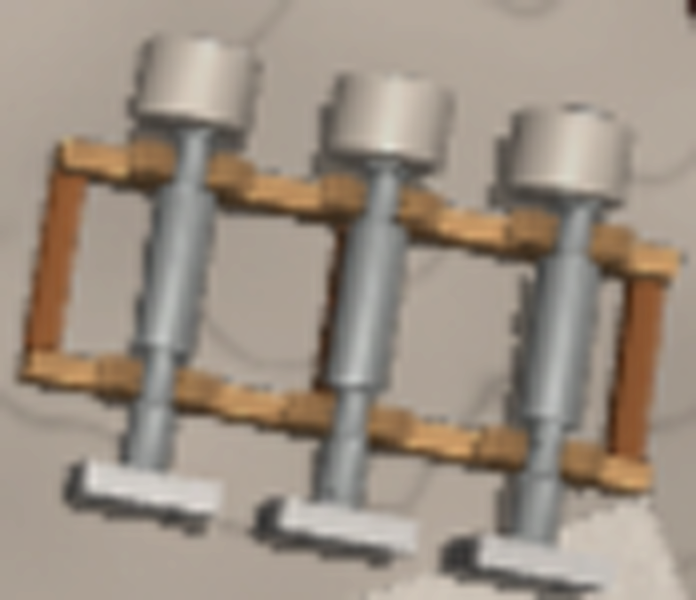

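```bash
python3 - <<'E'
from h import *
d=grab("top"); s=grab("side")
for t,b,ft,fb in [((192,188),(165,352),(155,468),(150,490)),((383,222),(357,387),(345,503),(340,525)),((572,252),(548,420),(540,540),(535,562))]:
    P=[((np.array(q)+.5)/8-.5)+[338,215] for q in(t,b)]; W=onz(d,P,56)
    v=W[0]-W[1]; print("mid",W.mean(0).round(1),"len",np.linalg.norm(v).round(1),"ang",np.degrees(np.arctan2(v[1],v[0])).round(2))
    # rack expectations
yr=np.array([.165,.986,0])
for k in(88,0,-88): print(np.array([500,-352,56])+k*yr)
# knob: dark blob both views, block, stand check points
for dd,win in((d,(240,270,230,260)),(s,(290,320,205,230))):
    h=dd["hsv"][win[2]:win[3],win[0]:win[1]]; m=(h[...,2]<45); ys,xs=np.nonzero(m); print(m.sum(),xs.mean()+win[0],ys.mean()+win[2]); dd["k"]=(xs.mean()+win[0],ys.mean()+win[2])
K=tri(d,d["k"],s,s["k"]); print("knob",K)
o=np.array([547.,-21.2,0]);x=np.array([.99984,-.018,0]);y=np.array([.018,.99984,0])
print("knob expected",o+x*-43+y*125+[0,0,158])
for nm,st in(("restA",(0,-50,99)),("restB",(0,50,99)),("dial",(118,84,97))): print(nm,proj(d,o+x*st[0]+y*st[1]+[0,0,st[2]]),proj(s,o+x*st[0]+y*st[1]+[0,0,st[2]]))
E
```

```text
mid [ 515.8 -276.9   56. ] len 76.5 ang -10.04
mid [ 501.7 -363.7   56. ] len 76.7 ang -10.21
mid [ 488.9 -449.5   56. ] len 77.7 ang -9.95
[ 514.52  -265.232   56.   ]
[ 500. -352.   56.]
[ 485.48  -438.768   56.   ]
154 256.6233766233766 243.37012987012986
199 300.76884422110555 215.8643216080402
knob [518.13383254  94.24565752 151.94543504]
knob expected [506.25688 104.554   158.     ]
restA [[304.08700608 237.42354862]] [[298.165443   199.30206327]]
restB [[276.10086581 236.41795844]] [[294.17643582 216.27018026]]
dial [[268.0169896  203.93234198]] [[256.61126272 218.72962883]]
```

```bash
cat >> h.py <<'E'
def need(p,psi,tilt=0):
    "tool shift and turn from here to TCP p, tool down with tool x at psi deg (world), then tilted by tilt rad about tool y"
    o=ctrl.get_obs(); R0=Ro.from_rotvec(o["orientation"]); c,s=np.cos(np.radians(psi)),np.sin(np.radians(psi))
    R1=Ro.from_matrix(np.array([[c,s,0],[s,-c,0],[0,0,-1]]))*Ro.from_rotvec([0,tilt,0])
    print("t%.2f"%o["t"],"shift",R0.inv().apply(np.array(p)-o["ee_pos"]).round(1),"turn",(R0.inv()*R1).as_rotvec().round(4),"ee",o["ee_pos"].round(1),"w%.1f g%.1f"%(o["width"],o["grasp_force"]),"f",o["ft_force"].round(1),"q",o["qpos"].round(2))
O=np.array([547.,-21.2,0]);X=np.array([.99984,-.018,0]);Y=np.array([.018,.99984,0]);Z=np.array([0,0,1.])
def st(x,y,z): return O+x*X+y*Y+z*Z
E
python3 jog.py '[[0,0,0,0,0,0.104],[0,0,0,0,0,0.104],[0,0,0,0,0,0.104],[0,0,0,0,0,0.104]]' 70
python3 jog.py '[[22,-28,0,0,0,0],[22,-28,0,0,0,0],[22,-28,0,0,0,0],[22,-28,0,0,0,0],[22,-28,0,0,0,0]]'
python3 jog.py '[[22,-28,0,0,0,0],[22,-28,0,0,0,0],[22,-28,0,0,0,0],[22,-28,0,0,0,0],[22,-28,0,0,0,0]]'
python3 jog.py '[[22,-28,0,0,0,0],[22,-28,0,0,0,0],[22,-28,0,0,0,0],[0,0,0,0,0,0]]'
python3 -c "
from h import *
need([515.8,-276.9,60],-10)"
```

```text
t: 0.88
ee_pos: [149.7, -606.8, 239.7]
orientation: [-3.129, 0.281, -0.0]
ft_force: [-0.3, 0.4, -0.3]
width: 70.4
grasp_force: 0.0
t: 1.3
ee_pos: [283.2, -486.8, 239.8]
orientation: [3.129, -0.274, 0.0]
ft_force: [0.8, -0.1, 0.4]
width: 70.1
grasp_force: 0.0
t: 1.72
ee_pos: [416.0, -367.9, 239.9]
orientation: [3.129, -0.274, 0.001]
ft_force: [0.6, -0.0, -0.3]
width: 70.2
grasp_force: 0.0
t: 2.05
ee_pos: [498.3, -294.4, 240.0]
orientation: [-3.13, 0.267, -0.003]
ft_force: [0.9, -0.1, 0.1]
width: 70.1
grasp_force: 0.0
t2.05 shift [ 13.9 -20.1 180. ] turn [-0.0008 -0.0021  0.0044] ee [ 498.3 -294.4  240. ] w70.1 g0.0 f [ 0.9 -0.1  0.1] q [-0.56  0.35  1.74  0.    1.05  1.19]
```

```bash

python3 jog.py '[[7,-10,20,0,0,0],[7,-10,20,0,0,0.004],[0,0,40,0,0,0],[0,0,40,0,0,0],[0,0,0,0,0,0]]'
python3 -c "
from h import *
d=grab('top'); crop(d,338,425,215,290,8,'c4')
need([515.8,-276.9,55],-10)"
```

```text
t: 2.47
ee_pos: [507.2, -278.3, 112.9]
orientation: [-3.124, 0.279, 0.017]
ft_force: [-0.3, 1.1, -0.7]
width: 70.0
grasp_force: 0.0
t2.52 shift [ 7.  -3.4 61.3] turn [-0.0029  0.0082 -0.0037] ee [ 508.8 -279.3  116.3] w69.9 g0.0 f [ 0.5  0.  -0. ] q [-0.52  0.53  1.8  -0.    0.82  1.23]
```

View pics/c4.png

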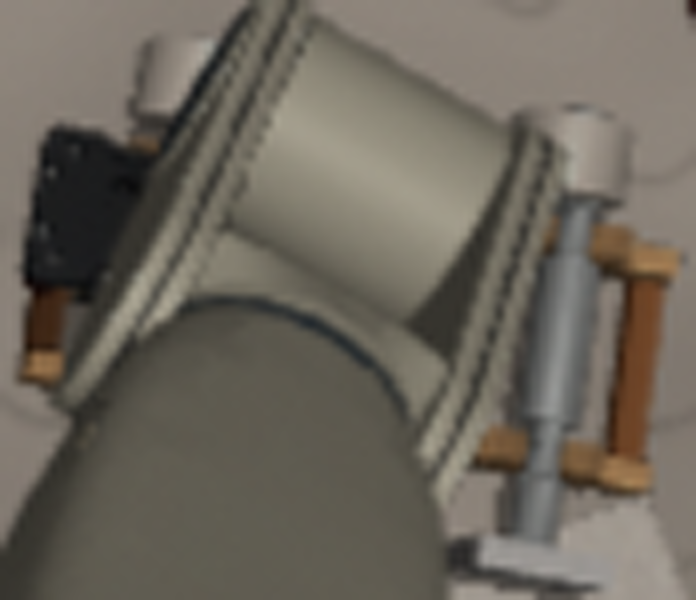

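```bash

python3 jog.py '[[7,-3.4,15,0,0,0],[0,0,25,0,0,0],[0,0,20,0,0,0],[0,0,0,0,0,0],[0,0,0,0,0,0]]'
python3 -c "
from h import *
need([515.8,-276.9,56],-10)"
python3 jog.py '[[0,0,0,0,0,0],[0,0,0,0,0,0],[0,0,0,0,0,0],[0,0,0,0,0,0],[0,0,0,0,0,0]]' 0
python3 -c "
from h import *
need([515.8,-276.9,56],-10)"

```

```text
t: 2.93
ee_pos: [519.6, -279.2, 61.3]
orientation: [3.129, -0.28, 0.001]
ft_force: [0.4, 0.5, 0.9]
width: 70.0
grasp_force: 0.0
t2.93 shift [-4.2 -1.6  5.3] turn [ 0.0003 -0.0008 -0.004 ] ee [ 519.6 -279.2   61.3] w70.0 g0.0 f [0.4 0.5 0.9] q [-0.51  0.62  1.8  -0.    0.72  1.24]
t: 3.35
ee_pos: [519.5, -278.7, 60.4]
orientation: [3.129, -0.28, 0.001]
ft_force: [-0.2, -0.3, -0.2]
width: 40.3
grasp_force: 0.0
t3.35 shift [-3.9 -1.1  4.4] turn [ 0.0003 -0.001  -0.0037] ee [ 519.5 -278.7   60.4] w40.3 g0.0 f [-0.2 -0.3 -0.2] q [-0.51  0.62  1.8   0.    0.72  1.24]
```

```bash

python3 jog.py '[[-3.9,0,4,0,0,-0.0037],[0,0,0,0,0,0],[0,0,0,0,0,0],[0,0,0,0,0,0],[0,0,0,0,0,0]]' 
python3 -c "
from h import *
need([515.8,-276.9,56],-10)"

```

```text
t: 3.77
ee_pos: [514.7, -276.7, 55.2]
orientation: [-3.128, 0.274, 0.003]
ft_force: [1.0, 5.2, 0.9]
width: 27.4
grasp_force: 30.0
t3.77 shift [ 1.1  0.  -0.8] turn [-0.0015  0.0019 -0.    ] ee [ 514.7 -276.7   55.2] w27.4 g30.0 f [1.  5.2 0.9] q [-0.51  0.63  1.81  0.    0.7   1.23]
```

```bash

python3 jog.py '[[0,0,-15,0,0,0],[0,0,-30,0,0,0],[0,0,-40,0,0,0],[0,0,-40,0,0,0],[0,0,-40,0,0,0]]' 
python3 jog.py '[[0,0,0,0,0,-0.06],[0,0,0,0,0,-0.12],[0,0,0,0,0,-0.12],[0,0,0,0,0,-0.12],[0,0,0,0,0,-0.12]]' 
python3 jog.py '[[0,0,0,0,0,-0.12],[0,0,0,0,0,-0.12],[0,0,0,0,0,-0.12],[0,0,0,0,0,-0.12],[0,0,0,0,0,-0.12]]' 
python3 jog.py '[[0,0,0,0,0,-0.12],[0,0,0,0,0,-0.12],[0,0,0,0,0,-0.12],[0,0,0,0,0,-0.12],[0,0,0,0,0,-0.10]]' 
python3 jog.py '[[20,3,0,0,0,0],[30,3,0,0,0,0],[30,3,0,0,0,0],[0,0,0,0,0,0],[0,0,0,0,0,0]]' 
python3 -c "
from h import *
need(st(0,-1.1,220),88.96)"

```

```text
t: 4.18
ee_pos: [514.1, -277.3, 221.0]
orientation: [-3.129, 0.274, 0.005]
ft_force: [1.7, -1.3, -5.5]
width: 26.9
grasp_force: 30.0
t: 4.6
ee_pos: [514.3, -277.5, 219.6]
orientation: [-3.086, -0.58, 0.003]
ft_force: [-0.1, 0.0, -5.1]
width: 27.2
grasp_force: 30.0
t: 5.02
ee_pos: [514.4, -277.5, 219.4]
orientation: [-2.777, -1.466, 0.003]
ft_force: [0.0, 0.3, -4.5]
width: 27.6
grasp_force: 3.0
t: 5.43
ee_pos: [515.0, -277.9, 220.3]
orientation: [-2.242, -2.2, 0.001]
ft_force: [0.4, -1.0, 0.6]
width: 0.4
grasp_force: 0.0
t: 5.85
ee_pos: [526.3, -197.1, 220.5]
orientation: [-2.246, -2.196, 0.001]
ft_force: [0.1, 0.8, 0.6]
width: 0.3
grasp_force: 0.0
t5.85 shift [175.3  16.7   0.5] turn [-0.0005  0.0002 -0.0046] ee [ 526.3 -197.1  220.5] w0.3 g0.0 f [0.1 0.8 0.6] q [-0.38  0.36  1.79 -0.    1.   -0.36]
```

```bash

python3 jog.py '[[30,0,0,0,0,0],[40,0,0,0,0,0],[40,0,0,0,0,0],[40,0,0,0,0,0],[40,0,0,0,0,0]]' 80
python3 -c "
from h import *
need(st(0,-1.1,220),88.96)
d=grab('top'); s=grab('side')
A=cv2.resize(d['bgr'][185:305,300:450],None,fx=2.65,fy=2.65,interpolation=cv2.INTER_CUBIC);B=cv2.resize(s['bgr'][125:245,240:390],None,fx=2.65,fy=2.65,interpolation=cv2.INTER_CUBIC)
cv2.imwrite('pics/c5.png',np.hstack([A,B]))"

```

```text
t: 6.27
ee_pos: [531.3, -7.8, 220.7]
orientation: [2.251, 2.191, -0.0]
ft_force: [1.0, 0.5, -0.1]
width: 30.2
grasp_force: 0.0
t6.27 shift [-14.   16.1   0.7] turn [ 0.0004  0.0005 -0.0087] ee [531.3  -7.8 220.7] w30.2 g0.0 f [ 1.   0.5 -0.1] q [-0.04  0.31  1.85 -0.    0.98 -0.01]
```

View pics/c5.png

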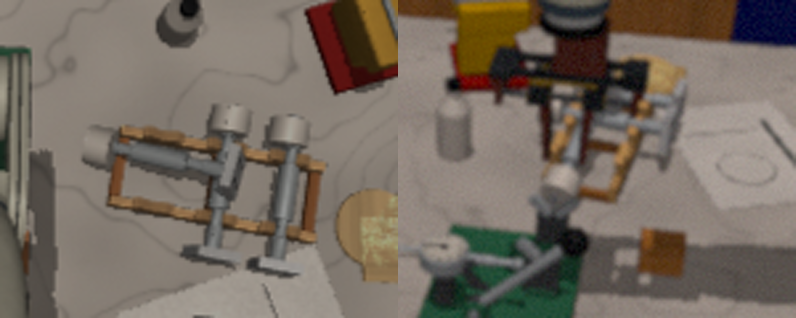

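```bash

python3 jog.py '[[0,-35,0,0,0,0],[0,-40,0,0,0,0],[0,-40,0,0,0,0],[0,-35,0,0,0,0]]' 80
python3 -c "
from h import *
d=grab('top'); s=grab('side')
A=cv2.resize(d['bgr'][222:292,325:425],None,fx=4,fy=4,interpolation=cv2.INTER_CUBIC);B=cv2.resize(s['bgr'][138:208,265:365],None,fx=4,fy=4,interpolation=cv2.INTER_CUBIC)
cv2.imwrite('pics/c6.png',np.hstack([A,B]))"

```

```text
t: 6.7
ee_pos: [379.0, -5.6, 220.2]
orientation: [-2.25, -2.192, 0.002]
ft_force: [0.0, 0.7, 0.1]
width: 64.9
grasp_force: 0.0
```

View pics/c6.png

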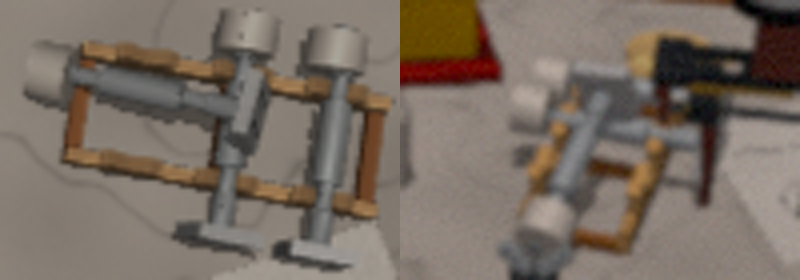

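```bash

python3 -c "
from h import *
d=grab('top'); s=grab('side')
f=lambda c:((c[0]+.5)/4-.5+325,(c[1]+.5)/4-.5+222)
g=lambda c:((c[0]-400+.5)/4-.5+265,(c[1]+.5)/4-.5+138)
E=tri(d,f((48,74)),s,g((548,215)));B=tri(d,f((140,90)),s,g((582,148)));F=tri(d,f((245,108)),s,g((607,92)))
print('ecc',E,'bar',B,'fl',F)
for z in(50,56,63,70,77): print(z,onz(d,[f((98,82)),f((182,98))],z).round(1).tolist())
need([B[0],B[1],220],0)
"

```

```text
ecc [ 544.49489316 -192.54635237   53.9488804 ] bar [ 524.60492174 -271.07746468   85.00585171] fl [ 508.1565634  -361.04741177  100.45871302]
50 [[538.4, -238.8, 50.0], [525.1, -315.6, 50.0]]
56 [[537.7, -238.0, 56.0], [524.4, -314.4, 56.0]]
63 [[536.8, -236.9, 63.0], [523.5, -313.0, 63.0]]
70 [[535.9, -235.9, 70.0], [522.7, -311.6, 70.0]]
77 [[535.0, -234.8, 77.0], [521.9, -310.3, 77.0]]
t6.90 shift [-261.7  150.     1.6] turn [ 1.8000e-03 -1.0000e-03  1.5442e+00] ee [381.6  -5.5 221.2] w78.7 g0.0 f [0.9 0.1 0.4] q [-0.05  0.08  2.15 -0.    0.91 -0.02]
```

```bash

python3 -c "
from h import *
need([529,-271.5,180],78.4,-0.26)
"
python3 jog.py '[[-36,20,0,0,0,0.06],[-36,20,0,0,0,0.06],[-36,20,0,0,0,0.06],[-36,20,0,0,0,0],[-36,20,0,0,0,0]]' 46
python3 jog.py '[[-36,20,0,0,0,0],[-30,20,0,0,0,0],[0,0,0,0,-0.1,0],[0,0,0,0,-0.1,0],[0,0,0,0,-0.06,0]]' 46
python3 jog.py '[[0,0,0,0,0,0],[0,0,0,0,0,0]]' 46
python3 -c "
from h import *
need([529,-271.5,130],78.4,-0.26)
"

```

```text
t6.90 shift [-262.   154.3   41.6] turn [ 0.0247 -0.259   0.1747] ee [381.6  -5.5 221.2] w78.7 g0.0 f [0.9 0.1 0.4] q [-0.05  0.08  2.15 -0.    0.91 -0.02]
t: 7.32
ee_pos: [458.2, -199.4, 220.8]
orientation: [2.437, 1.98, 0.001]
ft_force: [0.9, 0.9, 0.2]
width: 50.2
grasp_force: 0.0
t: 7.73
ee_pos: [483.4, -271.1, 220.5]
orientation: [2.298, 1.863, -0.304]
ft_force: [0.2, 0.6, 0.2]
width: 46.1
grasp_force: 0.0
t: 7.9
ee_pos: [483.1, -268.7, 220.3]
orientation: [2.298, 1.871, -0.299]
ft_force: [0.4, 0.1, -0.5]
width: 46.1
grasp_force: 0.0
t7.90 shift [29.4 45.6 85.6] turn [-0.0006 -0.0016 -0.0016] ee [ 483.1 -268.7  220.3] w46.1 g0.0 f [ 0.4  0.1 -0.5] q [-0.4   0.33  1.85 -0.32  0.93 -0.01]
```

```bash

python3 jog.py '[[0,23,0,0,0,0],[0,23,0,0,0,0],[10,0,29,0,0,0],[10,0,29,0,0,0],[9.4,0,27.6,0,0,0]]' 46
python3 jog.py '[[0,0,0,0,0,0],[0,0,0,0,0,0]]' 46
python3 -c "
from h import *
need([529,-271.5,81],78.4,-0.26)
"

```

```text
t: 8.32
ee_pos: [529.5, -272.7, 129.7]
orientation: [2.3, 1.868, -0.297]
ft_force: [-0.2, 0.2, -0.4]
width: 45.9
grasp_force: 0.0
t: 8.48
ee_pos: [527.7, -272.0, 129.4]
orientation: [2.301, 1.871, -0.302]
ft_force: [1.2, -0.1, -0.6]
width: 45.8
grasp_force: 0.0
t8.48 shift [13.1  1.3 46.6] turn [-0.0038 -0.0014 -0.0027] ee [ 527.7 -272.   129.4] w45.8 g0.0 f [ 1.2 -0.1 -0.6] q [-0.37  0.52  1.81 -0.36  0.81  0.08]
```

```bash

python3 jog.py '[[4.5,1,15,0,0,0],[4.5,0,15,0,0,0],[4.1,0,16,0,0,0],[0,0,0,0,0,0],[0,0,0,0,0,0]]' 46
python3 jog.py '[[0,0,0,0,0,0],[0,0,0,0,0,0],[0,0,0,0,0,0],[0,0,0,0,0,0],[0,0,0,0,0,0]]' 0
python3 -c "
from h import *
need([529,-271.5,81],78.4,-0.26)
"

```

```text
t: 8.9
ee_pos: [530.2, -271.7, 84.0]
orientation: [2.298, 1.868, -0.299]
ft_force: [0.8, 0.2, 0.3]
width: 45.8
grasp_force: 0.0
t: 9.32
ee_pos: [531.0, -271.3, 83.9]
orientation: [2.296, 1.867, -0.297]
ft_force: [2.7, 2.7, 8.1]
width: 17.2
grasp_force: 25.2
t9.32 shift [ 0.2 -1.9  3. ] turn [ 0.0029  0.0005 -0.0032] ee [ 531.  -271.3   83.9] w17.2 g25.2 f [2.7 2.7 8.1] q [-0.37  0.59  1.82 -0.39  0.72  0.13]
```

```bash

python3 jog.py '[[0,0,0,0,0,0],[0,0,0,0,0,0],[0,0,0,0,0,0],[0,0,0,0,0,0],[0,0,0,0,0,0]]' 42
python3 jog.py '[[1,0,4,0,0,0],[1,0,4,0,0,0],[0,0,0,0,0,0],[0,0,0,0,0,0]]'
python3 jog.py '[[0,0,0,0,0,0],[0,0,0,0,0,0],[0,0,0,0,0,0],[0,0,0,0,0,0],[0,0,0,0,0,0]]' 0
python3 -c "
from h import *
need([529,-271.5,81],78.4,-0.26)
"

```

```text
t: 9.73
ee_pos: [528.9, -270.6, 82.2]
orientation: [2.299, 1.87, -0.301]
ft_force: [-0.5, -0.5, 1.0]
width: 42.1
grasp_force: 0.0
t: 10.07
ee_pos: [528.2, -270.6, 73.4]
orientation: [2.3, 1.871, -0.303]
ft_force: [-1.8, -0.4, -1.8]
width: 42.1
grasp_force: 1.0
t: 10.48
ee_pos: [530.3, -271.2, 74.8]
orientation: [2.297, 1.868, -0.299]
ft_force: [1.9, -1.0, 0.1]
width: 26.5
grasp_force: 29.5
t10.48 shift [-2.1 -1.2 -5.9] turn [ 0.0013  0.0001 -0.003 ] ee [ 530.3 -271.2   74.8] w26.5 g29.5 f [ 1.9 -1.   0.1] q [-0.37  0.61  1.82 -0.4   0.71  0.14]
```

```bash

python3 jog.py '[[0,0,0,0,0,0],[0,0,0,0,0,0],[0,0,0,0,0,0],[0,0,0,0,0,0]]' 40
python3 jog.py '[[1.2,0.5,5,0,0,0],[0,0,0,0,0,0],[0,0,0,0,0,0]]'
python3 jog.py '[[0,0,0,0,0,0],[0,0,0,0,0,0],[0,0,0,0,0,0],[0,0,0,0,0,0],[0,0,0,0,0,0]]' 0
python3 -c "
from h import *
need([529,-271.5,81],78.4,-0.26)
"

```

```text
t: 10.82
ee_pos: [528.9, -270.8, 74.2]
orientation: [2.299, 1.87, -0.301]
ft_force: [-0.4, 0.5, -0.4]
width: 39.9
grasp_force: 0.0
t: 11.07
ee_pos: [528.9, -270.9, 68.4]
orientation: [2.3, 1.87, -0.302]
ft_force: [-2.8, 0.2, -2.5]
width: 39.8
grasp_force: 1.1
t: 11.48
ee_pos: [530.4, -271.4, 69.4]
orientation: [2.297, 1.869, -0.299]
ft_force: [1.7, -1.8, -1.4]
width: 27.4
grasp_force: 29.7
t11.48 shift [ -3.4  -1.4 -11.1] turn [ 0.0005  0.0002 -0.0026] ee [ 530.4 -271.4   69.4] w27.4 g29.7 f [ 1.7 -1.8 -1.4] q [-0.37  0.62  1.82 -0.4   0.7   0.15]
```

```bash

python3 jog.py '[[-2,0,-8,0,0,0],[-5,0,-19,0,0,0],[-8,0,-30,0,0,0],[-8,0,-30,0,0,0],[-8,0,-30,0,0,0]]'
python3 jog.py '[[-8,0,-30,0,0,0],[0,0,0,0,0.09,0],[0,0,0,0,0.09,0],[0,0,0,0,0.08,0],[0,0,0,0,0,0]]'
python3 jog.py '[[25,0,0,0,0,-0.06],[25,0,0,0,0,-0.06],[25,0,0,0,0,-0.065],[0,0,0,0,0,0],[0,0,0,0,0,0]]'
python3 -c "
from h import *
need(st(0,0,220),88.96)
d=grab('top'); s=grab('side')
A=cv2.resize(d['bgr'][200:280,300:400],None,fx=4,fy=4,interpolation=cv2.INTER_CUBIC);B=cv2.resize(s['bgr'][100:180,260:360],None,fx=4,fy=4,interpolation=cv2.INTER_CUBIC)
cv2.imwrite('pics/c7.png',np.hstack([A,B]))
g=ctrl.get_obs()['ee_pos'];print(proj(d,g),proj(s,g))
"

```

```text
t: 11.9
ee_pos: [528.6, -270.3, 190.9]
orientation: [2.301, 1.871, -0.302]
ft_force: [0.2, 0.6, -5.9]
width: 27.0
grasp_force: 29.7
t: 12.32
ee_pos: [529.0, -272.3, 221.7]
orientation: [-2.438, -1.978, -0.004]
ft_force: [-0.1, -1.1, -5.5]
width: 27.6
grasp_force: 29.7
t: 12.73
ee_pos: [540.0, -195.3, 220.8]
orientation: [-2.241, -2.2, 0.004]
ft_force: [0.5, 0.1, -4.2]
width: 27.6
grasp_force: 29.7
t12.73 shift [174.2   3.8   0.6] turn [-0.0022  0.0012 -0.0002] ee [ 540.  -195.3  220.8] w27.6 g29.7 f [ 0.5  0.1 -4.2] q [-0.37  0.37  1.76 -0.    1.01 -0.35]
[[343.96581379 234.80364055]] [[305.30588567 151.49575279]]
```

View pics/c7.png

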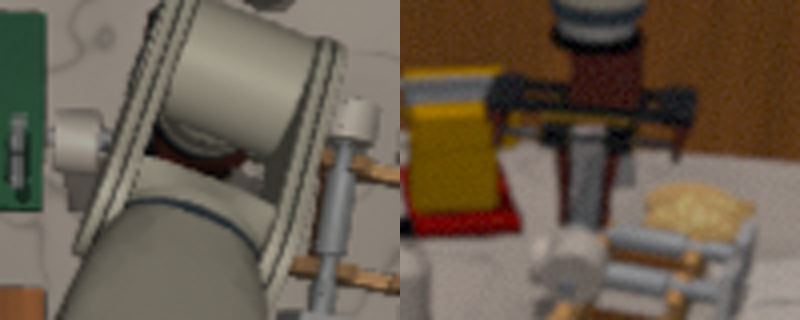

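```bash

python3 -c "
from h import *
d=grab('top'); s=grab('side')
f=lambda c:((c[0]+.5)/4-.5+300,(c[1]+.5)/4-.5+200)
g=lambda c:((c[0]-400+.5)/4-.5+260,(c[1]+.5)/4-.5+100)
print(tri(d,f((78,139)),s,g((570,263))))
e=ctrl.get_obs()['ee_pos']
for dz in(-15,-10,-5,0):
  for ti in (-.15,0,.15):
    P=e+[0,0,dz]+84*np.array([.018*np.cos(ti),np.cos(ti),np.sin(ti)]); P2=e+[0,0,dz]+102*np.array([.018*np.cos(ti),np.cos(ti),np.sin(ti)])
    a=proj(d,P)[0];b=proj(s,P2)[0]; print(dz,ti,((a-[300,200])*4).round(),((b-[260,100])*4+[400,0]).round())
"

```

```text
[ 542.34884981 -116.12528212  209.03563634]
-15 -0.15 [ 73. 140.] [565. 292.]
-15 0 [ 73. 138.] [566. 277.]
-15 0.15 [ 75. 136.] [567. 260.]
-10 -0.15 [ 73. 139.] [566. 286.]
-10 0 [ 73. 137.] [566. 271.]
-10 0.15 [ 76. 135.] [568. 255.]
-5 -0.15 [ 74. 138.] [566. 281.]
-5 0 [ 74. 136.] [567. 266.]
-5 0.15 [ 76. 134.] [568. 249.]
0 -0.15 [ 74. 138.] [566. 276.]
0 0 [ 74. 135.] [567. 261.]
0 0.15 [ 77. 133.] [568. 244.]
```

```bash

python3 jog.py '[[30,1,0,0,0,0],[36,1,0,0,0,0],[38,1,0,0,0,0],[38,1,0,0,0,0],[36.5,0,0,0,0,0]]'
python3 jog.py '[[0,0,0,0,0,0],[0,0,0,0,0,0],[0,0,0,0,0,0]]'
python3 -c "
from h import *
need(st(0,4.5,110),88.96)"

```

```text
t: 13.35
ee_pos: [548.4, -17.8, 221.3]
orientation: [2.246, 2.196, -0.0]
ft_force: [0.2, -1.1, -5.2]
width: 27.4
grasp_force: 29.7
t: 13.6
ee_pos: [548.4, -19.2, 221.3]
orientation: [2.244, 2.198, -0.001]
ft_force: [-0.5, -0.3, -5.3]
width: 27.3
grasp_force: 29.7
t13.60 shift [  2.5  -1.4 111.3] turn [ 0.0001  0.0007 -0.0022] ee [548.4 -19.2 221.3] w27.3 g29.7 f [-0.5 -0.3 -5.3] q [-0.06  0.34  1.81 -0.    0.99 -0.04]
```

```bash

python3 jog.py '[[2.5,-1.4,20,0,0,0],[0,0,30,0,0,0],[0,0,30,0,0,0],[0,0,20,0,0,0],[0,0,8,0,0,0]]'
python3 jog.py '[[0,0,2,0,0,0],[0,0,2,0,0,0],[0,0,2,0,0,0],[0,0,0,0,0,0]]'
python3 jog.py '[[0,0,2,0,0,0],[0,0,2,0,0,0],[0,0,0,0,0,0]]'
python3 -c "
from h import *
need(st(0,4.5,96),88.96)"

```

```text
t: 14.02
ee_pos: [545.0, -17.8, 110.3]
orientation: [-2.244, -2.194, 0.006]
ft_force: [-1.4, 0.1, -4.6]
width: 27.2
grasp_force: 30.0
t: 14.35
ee_pos: [548.0, -16.4, 108.3]
orientation: [2.243, 2.197, 0.002]
ft_force: [-0.8, 0.7, -5.1]
width: 27.5
grasp_force: 30.0
t: 14.6
ee_pos: [547.6, -16.1, 103.9]
orientation: [2.243, 2.198, 0.002]
ft_force: [-0.4, -1.2, -1.3]
width: 27.5
grasp_force: 30.0
t14.60 shift [-0.6 -0.5  7.9] turn [ 0.0016  0.0002 -0.0021] ee [547.6 -16.1 103.9] w27.5 g30.0 f [-0.4 -1.2 -1.3] q [-0.05  0.51  1.88 -0.    0.75 -0.03]
```

```bash

python3 jog.py '[[0,0,2,0,0,0],[0,0,0,0,0,0]]' | grep -E "ee_pos|ft_f"
python3 jog.py '[[0,0,2,0,0,0],[0,0,0,0,0,0]]'| grep -E "ee_pos|ft_f"
python3 -c "
from h import *
o=ctrl.get_obs();print(o['moment'],o['ft_force'])
d=grab('top'); s=grab('side')
A=cv2.resize(d['bgr'][190:270,245:345],None,fx=4,fy=4,interpolation=cv2.INTER_CUBIC);B=cv2.resize(s['bgr'][160:260,230:330],None,fx=4,fy=4,interpolation=cv2.INTER_CUBIC)
cv2.imwrite('pics/c8.png',np.hstack([cv2.copyMakeBorder(A,0,80,0,0,cv2.BORDER_CONSTANT),B]))
"
```

```text
ee_pos: [547.7, -16.2, 101.6]
ft_force: [0.1, -1.8, -1.5]
ee_pos: [547.8, -16.2, 100.2]
ft_force: [-1.5, -2.3, 7.5]
[-0.32870258  0.19405687  0.02529076] [-1.50913557 -2.28535612  7.51355663]
```

View pics/c8.png

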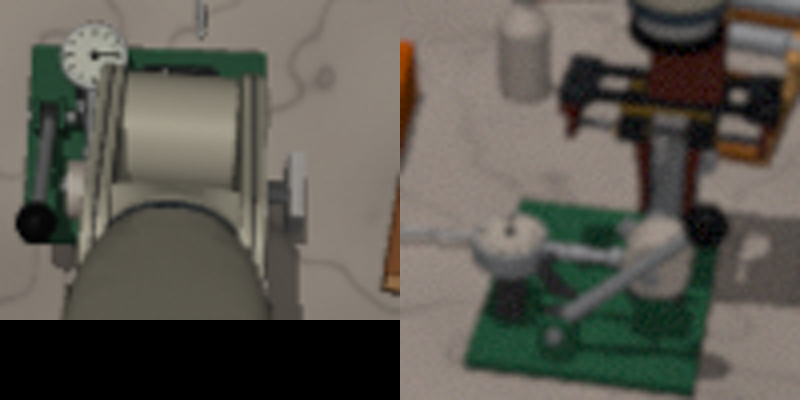

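```bash
cat >> h.py <<'E'
def needle(n=3):
    a=np.mean([grab("top")["bgr"].astype(float) for _ in range(n-1)]+[(d:=grab("top"))["bgr"].astype(float)],0).mean(2)
    c=proj(d,st(118,84,97))[0]; k=8; x0,y0=int(c[0])-12,int(c[1])-12
    z=cv2.resize(a[y0:y0+25,x0:x0+25],None,fx=k,fy=k,interpolation=cv2.INTER_CUBIC)
    m=(z>170).astype(np.uint8); m=cv2.morphologyEx(m,cv2.MORPH_CLOSE,np.ones((41,41))); cs,_=cv2.findContours(m,cv2.RETR_EXTERNAL,2); q=max(cs,key=cv2.contourArea); (cx,cy),r=cv2.minEnclosingCircle(q)
    th=np.radians(np.arange(0,360,3)); rr=np.arange(.2,.6,.04)*r
    v=[z[np.clip((cy-rr*np.cos(t)).astype(int),0,199),np.clip((cx+rr*np.sin(t)).astype(int),0,199)].mean() for t in th]
    w=np.clip(np.median(v)-np.array(v)-10,0,None); 
    b=int(np.argmin(cv2.GaussianBlur(np.r_[v,v,v][None],(0,0),3)[0][120:240])); idx=np.arange(b-8,b+9); ang=3*(idx*w[idx%120]).sum()/max(w[idx%120].sum(),1e-6)
    print("dial c",(cx/k+x0).round(1) if 0 else round(cx/k+x0,1),round(cy/k+y0,1),"r",round(r/k,1),"needle",round(ang%360),"reading mm",round((ang%360)/17,1),"contrast",round(max(w)))
    return a
E
python3 jog.py '[[0,0,0,0,0,0],[0,0,0,0,0,0],[0,0,0,0,0,0],[0,0,0,0,0,0],[0,0,0,0,0,0]]' 48
python3 jog.py '[[0,0,-15,0,0,0],[0,0,-30,0,0,0],[0,0,-30,0,0,0],[0,0,-15,0,0,0]]'
python3 -c "
from h import *
needle()"
python3 jog.py '[[0,0,0,0,0,0.12],[0,0,0,0,0,0.12],[0,0,0,0,0,0.12],[0,0,0,0,0,0.12],[0,0,0,0,0,0.12]]' 40
python3 jog.py '[[0,0,0,0,0,0.12],[0,0,0,0,0,0.12],[0,0,0,0,0,0.12],[0,0,0,0,0,0.12],[0,0,0,0,0,0.12]]'
python3 jog.py '[[0,0,0,0,0,0.12],[0,0,0,0,0,0.12],[0,0,0,0,0,0.12],[0,30,0,0,0,0],[0,30,0,0,0,0]]'
python3 jog.py '[[0,30,0,0,0,0],[0,0,0,0,0,0],[0,0,0,0,0,0]]'
python3 -c "
from h import *
need(st(0,-101,140),-1.04)"
```

```text
t: 15.45
ee_pos: [546.9, -15.9, 99.1]
orientation: [-2.244, -2.199, 0.0]
ft_force: [-0.4, 0.3, -0.0]
width: 48.0
grasp_force: 0.0
t: 15.78
ee_pos: [548.2, -16.0, 192.1]
orientation: [2.242, 2.197, 0.003]
ft_force: [0.8, -0.3, -0.1]
width: 48.1
grasp_force: 0.0
dial c 262.2 202.1 r 0.5 needle 0 reading mm 0.0 contrast 0
t: 16.35
ee_pos: [545.9, -16.0, 187.3]
orientation: [-2.796, -1.428, 0.004]
ft_force: [-0.7, 0.4, -0.7]
width: 39.8
grasp_force: 0.0
t: 16.77
ee_pos: [545.8, -16.0, 187.2]
orientation: [-3.094, -0.538, 0.005]
ft_force: [-0.6, 0.6, -0.1]
width: 40.1
grasp_force: 0.0
t: 17.18
ee_pos: [545.4, -75.5, 187.3]
orientation: [-3.141, 0.011, 0.005]
ft_force: [-0.2, -0.4, 0.9]
width: 40.3
grasp_force: 0.0
t: 17.43
ee_pos: [545.1, -106.9, 187.5]
orientation: [-3.141, 0.019, 0.004]
ft_force: [0.2, 0.5, -0.8]
width: 39.9
grasp_force: 0.0
t17.43 shift [ 0.4 15.3 47.5] turn [-0.0007  0.0027  0.0059] ee [ 545.1 -106.9  187.5] w39.9 g0.0 f [ 0.2  0.5 -0.8] q [-0.22  0.39  1.82  0.    0.93  1.37]
```

```bash
python3 - <<'E'
s=open('h.py').read()
i=s.index("    m=(z>170)"); j=s.index("    th=np.radians")
s=s[:i]+"    cx,cy=((c-[x0,y0]+.5)*k-.5); r=8.7*k\n"+s[j:]
open('h.py','w').write(s)
E
python3 -c "
from h import *
needle()
d=grab('top')
for z in(110,115,127): print(z,[((w-O)@Y).round(1) for w in onz(d,[(245+288/4,238),(245+307/4,238),(245+75/4,238)],z)])
"
```

```text
dial c 268.5 204.4 r 8.7 needle 75 reading mm 4.4 contrast 54
110 [np.float64(-95.3), np.float64(-112.1), np.float64(93.3)]
115 [np.float64(-94.9), np.float64(-111.7), np.float64(93.1)]
127 [np.float64(-94.1), np.float64(-110.7), np.float64(92.4)]
```

```bash
python3 -c "
from h import *
s=grab('side')
for a in(131,-131,0,180):
  t=np.radians(a); print(a,proj(s,st(7*np.cos(t),102,85+7*np.sin(t))).round(1), proj(s,st(7*np.cos(t)+27,102,85+7*np.sin(t))).round(1),proj(s,st(7*np.cos(t)-27,102,85+7*np.sin(t))).round(1),proj(s,st(7*np.cos(t),102,85-27+7*np.sin(t))).round(1),proj(s,st(7*np.cos(t),66,85+27+7*np.sin(t))).round(1))
g=s['hsv']; 
for v in range(208,240,1): print(v,' '.join('%3d'%x for x in g[v,280:312,2]))
"
```

```text
131 [[293.2 228.3]] [[284.8 227.3]] [[301.7 229.4]] [[292.9 234.9]] [[295.1 214.8]]
-131 [[293.1 230.9]] [[284.7 229.9]] [[301.5 231.9]] [[292.8 237.4]] [[295.  217.5]]
0 [[289.6 229.2]] [[281.2 228.2]] [[298.  230.2]] [[289.3 235.7]] [[291.5 215.7]]
180 [[293.9 229.7]] [[285.5 228.7]] [[302.4 230.7]] [[293.6 236.3]] [[295.8 216.2]]
208 143 145 147 143 146 149 145 145 145 140 146 134  93  90 109 119 122 121 115 107  89  58  35  39  60  82  84  88  91  85  92  89
209 145 144 148 144 148 145 145 145 142 147 142 129  96  93 115 118 124 121 115 105  82  59  42  37  57  75  85  88  86  84  92  86
210 137 138 142 144 144 148 146 144 145 149 141 117  93  97 117 120 124 120 112  95  75  50  38  35  48  51  62  65  67  83  87  90
211 116 122 126 134 134 133 138 135 141 140 137 121  95 103 118 120 124 117 111  97  70  43  33  30  23  34  34  36  44  59  77  84
212  90  90 101 104 107 103 110 111 115 119 126 112 104 111 120 119 120 115 105  89  68  39  24  23  16  27  21  11  24  41  56  71
213  77  77  85  87  86  86  86  93  92  89  90  95 102 110 118 118 115 108 102  83  55  23  19  10  23  
[... 2758 characters left out ...]
  58  55  60  66  67  84 121 133 136 134
235  76  75  81  79  77  75  78  60  53  45  48  47  51  53  50  50  54  51  46  41  38  49  54  56  60  73  67  84 125 140 136 130
236  78  82  76  73  73  78  77  69  53  48  48  49  50  49  47  48  49  47  40  41  45  55  73  71  75  70  72  82 123 140 140 137
237  70  71  73  69  74  70  71  69  55  42  49  49  46  48  50  49  47  47  41  44  44  58  66  72  74  77  70  88 127 137 137 139
238  60  56  55  63  57  61  63  65  60  47  45  47  38  47  40  41  49  46  48  42  47  44  54  61  68  75  71  97 126 138 138 137
239  72  62  54  55  49  43  55  54  53  43  50  49  49  49  43  43  48  43  47  39  40  45  50  51  70  71  83 111 133 139 135 139
```

```bash
python3 jog.py '[[0.4,17.3,10,0,0,0.006],[0,0,20,0,0,0],[0,0,20,0,0,0],[0,0,14,0,0,0],[0,0,0,0,0,0]]' 
python3 jog.py '[[0,0,0,0,0,0],[0,0,0,0,0,0]]' | head -1
python3 -c "
from h import *
need(st(0,-103,123),-1.04)"
python3 jog.py '[[0,0,0,0,0,0],[0,0,0,0,0,0],[0,0,0,0,0,0],[0,0,0,0,0,0],[0,0,0,0,0,0]]' 0
python3 -c "
from h import *
need(st(0,-103,123),-1.04)
needle()"

```

```text
t: 18.1
ee_pos: [544.5, -122.0, 122.6]
orientation: [-3.14, 0.023, 0.008]
ft_force: [-0.5, 0.2, -0.8]
width: 40.0
grasp_force: 0.0
t: 18.27
t18.27 shift [-1.8  1.3  3. ] turn [ 0.0002 -0.001   0.0035] ee [ 547.  -122.9  126. ] w40.0 g0.0 f [-0.3  0.2  0.4] q [-0.24  0.49  1.85  0.    0.81  1.34]
t: 18.68
ee_pos: [546.6, -123.5, 125.7]
orientation: [3.141, -0.024, 0.001]
ft_force: [-1.0, -0.8, 1.5]
width: 13.3
grasp_force: 30.0
t18.68 shift [-1.5  0.7  2.7] turn [ 0.0003 -0.0008  0.0026] ee [ 546.6 -123.5  125.7] w13.3 g30.0 f [-1.  -0.8  1.5] q [-0.24  0.49  1.85 -0.    0.81  1.34]
dial c 268.5 204.4 r 8.7 needle 75 reading mm 4.4 contrast 61
```

```bash
python3 jog.py '[[-4.5,0,0.1,0,0.11,0],[-4.5,0,0.1,0,0.11,0],[-4.5,0,0.1,0,0.11,0],[-4.5,0,0.1,0,0.11,0],[0,0,0,0,0,0]]' 
python3 jog.py '[[0,0,0,0,0,0]]'
python3 -c "
from h import *
need(st(0,-103,123),-1.04)
needle()"

```

```text
t: 19.25
ee_pos: [531.6, -119.5, 122.8]
orientation: [-3.073, 0.02, -0.603]
ft_force: [3.3, 1.4, 1.7]
width: 13.9
grasp_force: 30.0
t: 19.33
ee_pos: [532.7, -119.6, 123.0]
orientation: [-3.074, 0.018, -0.597]
ft_force: [-2.7, -2.4, 3.8]
width: 13.6
grasp_force: 30.0
t19.33 shift [11.6  4.5  4.6] turn [-0.0139 -0.3834  0.0062] ee [ 532.7 -119.6  123. ] w13.6 g30.0 f [-2.7 -2.4  3.8] q [-0.31  0.4   2.12  0.44  0.29  0.88]
dial c 268.5 204.4 r 8.7 needle 43 reading mm 2.5 contrast 31
```

```bash
python3 jog.py '[[4.3,0,0.4,0,-0.107,0],[4.3,0,0.4,0,-0.107,0],[4.3,0,0.4,0,-0.107,0],[4.3,0,0.4,0,-0.107,0],[4.3,0,0.4,0,-0.107,0]]' 
python3 -c "
from h import *
need(st(0,-103,123),-1.04)
need(st(0,-103,123),-1.04,-.15)"
python3 jog.py '[[4.3,0,0.4,0,-0.107,0],[4.3,0,0.4,0,-0.107,0],[4.3,0,0.4,0,-0.107,0],[4.3,0,0.4,0,-0.107,0],[0,0,0,0,0,0]]'
python3 -c "
from h import *
R=Ro.from_rotvec(ctrl.get_obs()['orientation']).as_matrix(); e=ctrl.get_obs()['ee_pos']; print('c',(R.T@(st(0,-103,85)-e)).round(1))
need(st(0,-103,123),-1.04,-.8)
needle()"

```

```text
t: 19.9
ee_pos: [553.8, -119.1, 125.3]
orientation: [-3.123, 0.009, 0.202]
ft_force: [-0.3, 0.8, -3.5]
width: 13.7
grasp_force: 30.1
t19.90 shift [-8.3  5.2  3.3] turn [-0.011   0.1295  0.0126] ee [ 553.8 -119.1  125.3] w13.7 g30.1 f [-0.3  0.8 -3.5] q [-0.22  0.54  1.75 -0.02  0.98  1.36]
t19.90 shift [-8.3  5.2  3.3] turn [-0.01   -0.0205  0.0134] ee [ 553.8 -119.1  125.3] w13.7 g30.1 f [-0.3  0.8 -3.5] q [-0.22  0.54  1.75 -0.02  0.98  1.36]
t: 20.32
ee_pos: [570.8, -119.0, 116.1]
orientation: [-3.008, 0.002, 0.865]
ft_force: [-1.1, -2.5, 9.0]
width: 13.5
grasp_force: 30.1
c [-5.2  5.7 39.9]
t20.32 shift [-25.4   5.3   7.7] turn [ 0.0006 -0.2397  0.0174] ee [ 570.8 -119.   116.1] w13.5 g30.1 f [-1.1 -2.5  9. ] q [-0.18  0.77  1.44 -0.09  1.49  1.42]
dial c 268.5 204.4 r 8.7 needle 109 reading mm 6.4 contrast 47
```

```bash
python3 jog.py '[[3.3,0,0.4,0,-0.107,0],[3.3,0,0.4,0,-0.107,0],[3.3,0,0.4,0,-0.107,0],[3.5,0,0.4,0,-0.107,0],[0,0,0,0,0,0]]' 
python3 -c "
from h import *
R=Ro.from_rotvec(ctrl.get_obs()['orientation']).as_matrix(); e=ctrl.get_obs()['ee_pos']; print('c',(R.T@(st(0,-103,85)-e)).round(1))
need(st(0,-103,123),-1.04,-1)
needle()"

```

```text
t: 20.88
ee_pos: [578.9, -118.8, 104.7]
orientation: [-2.757, -0.003, 1.482]
ft_force: [3.0, -4.1, 4.7]
width: 14.0
grasp_force: 30.1
c [-2.3  5.7 39. ]
t20.88 shift [-34.    5.3  18. ] turn [ 0.0065 -0.0136  0.0171] ee [ 578.9 -118.8  104.7] w14.0 g30.1 f [ 3.  -4.1  4.7] q [-0.16  1.02  1.16 -0.13  1.94  1.43]
dial c 268.5 204.4 r 8.7 needle 165 reading mm 9.7 contrast 79
```

```bash
python3 jog.py '[[3.8,0,0.4,0,-0.107,0],[3.8,0,0.4,0,-0.107,0],[0,0,0,0,0,0]]' 
python3 -c "
from h import *
needle()"
python3 jog.py '[[0,0,0,0,0,0],[0,0,0,0,0,0],[0,0,0,0,0,0],[0,0,0,0,0,0],[0,0,0,0,0,0]]' 40
python3 jog.py '[[0,0,-12,0,0,0],[0,0,-20,0,0,0],[0,0,0,0,0,0]]'
python3 -c "
from h import *
R=Ro.from_rotvec(ctrl.get_obs()['orientation']).as_matrix(); e=ctrl.get_obs()['ee_pos']; print('c',(R.T@(st(0,-98,85)-e)).round(1))
need(st(0,-98,123),-1.04,0)
needle()"

```

```text
t: 21.28
ee_pos: [580.5, -118.8, 97.9]
orientation: [-2.581, -0.007, 1.769]
ft_force: [3.0, -6.5, 3.5]
width: 13.5
grasp_force: 30.0
dial c 268.5 204.4 r 8.7 needle 40 reading mm 2.3 contrast 32
t: 21.85
ee_pos: [581.8, -117.2, 101.8]
orientation: [-2.586, -0.009, 1.753]
ft_force: [0.1, 0.9, -0.5]
width: 39.5
grasp_force: 0.0
t: 22.1
ee_pos: [613.7, -117.7, 114.4]
orientation: [-2.589, -0.009, 1.749]
ft_force: [0.5, 0.6, 0.5]
width: 40.2
grasp_force: 0.0
c [ 1.7  2.4 74.5]
t22.10 shift [-33.6   1.7  60.3] turn [-0.0073  1.188   0.0221] ee [ 613.7 -117.7  114.4] w40.2 g0.0 f [0.5 0.6 0.5] q [-0.15  1.16  0.95 -0.16  2.21  1.4 ]
dial c 268.5 204.4 r 8.7 needle 23 reading mm 1.4 contrast 45
```

```bash
for i in 1 ; do python3 jog.py '[[-8,0,0.6,0,0.108,0],[-8,0,0.6,0,0.108,0],[-8,0,0.6,0,0.108,0],[-8,0,0.6,0,0.108,0],[-8,0,0.6,0,0.108,0]]' |head -1
python3 jog.py '[[-8,0,0.6,0,0.108,0],[-8,0,0.6,0,0.108,0],[-8,0,0.6,0,0.108,0],[-8,0,0.6,0,0.108,0],[-8,0,0.6,0,0.108,0]]' |head -1
python3 jog.py '[[-8,0,0.6,0,0.108,0],[0,0,0,0,0,0],[0,0,0,0,0,0],[0,0,0,0,0,0]]' |head -1; done
python3 -c "
from h import *
need(st(0,-98,123),-1.04,0)
needle()"

```

```text
t: 22.67
t: 23.08
t: 23.42
t23.42 shift [ 3.4  1.4 35.6] turn [-0.0177  0.0047  0.0128] ee [ 542.  -118.4  158.7] w40.3 g0.0 f [ 0.2 -0.8  0.1] q [-0.24  0.43  1.84  0.02  0.88  1.32]
dial c 268.5 204.4 r 8.7 needle 230 reading mm 13.5 contrast 52
```

```bash
python3 jog.py '[[3.4,1.4,15,-0.015,0.005,0.01],[0,0,20,0,0,0],[0,0,0,0,0,0]]' 
python3 jog.py '[[0,0,0,0,0,0],[0,0,0,0,0,0],[0,0,0,0,0,0],[0,0,0,0,0,0],[0,0,0,0,0,0]]' 0
python3 jog.py '[[0,0,0,0,0,0]]' 0
python3 -c "
from h import *
R=Ro.from_rotvec(ctrl.get_obs()['orientation']).as_matrix(); e=ctrl.get_obs()['ee_pos']; print('c',(R.T@(st(0,-98,85)-e)).round(1))
need(st(0,-98,123),-1.04,0)
needle()"
python3 jog.py '[[4.2,0,0.3,0,-0.11,0],[4.2,0,0.3,0,-0.11,0],[4.2,0,0.3,0,-0.11,0],[4.2,0,0.3,0,-0.11,0],[0,0,0,0,0,0]]' 
python3 -c "
from h import *
R=Ro.from_rotvec(ctrl.get_obs()['orientation']).as_matrix(); e=ctrl.get_obs()['ee_pos']; print('c',(R.T@(st(0,-98,85)-e)).round(1))
need(st(0,-98,123),-1.04,-0.44)
needle()"

```

```text
t: 23.82
ee_pos: [544.1, -118.7, 120.1]
orientation: [-3.138, 0.023, 0.007]
ft_force: [-0.8, -0.3, -0.5]
width: 39.7
grasp_force: 0.0
t: 24.23
ee_pos: [545.6, -119.3, 124.1]
orientation: [-3.139, 0.024, -0.004]
ft_force: [0.3, 0.0, 1.3]
width: 13.8
grasp_force: 30.0
t: 24.32
ee_pos: [545.6, -119.4, 124.0]
orientation: [-3.139, 0.024, -0.004]
ft_force: [0.6, 1.4, 2.1]
width: 13.4
grasp_force: 30.0
c [-0.5 -0.1 39. ]
t24.32 shift [-0.4 -0.2  1. ] turn [-0.0028 -0.0025  0.0029] ee [ 545.6 -119.4  124. ] w13.4 g30.0 f [0.6 1.4 2.1] q [-0.24  0.49  1.85  0.    0.8   1.34]
dial c 268.5 204.4 r 8.7 needle 230 reading mm 13.5 contrast 52
t: 24.88
ee_pos: [563.0, -120.2, 118.5]
orientation: [-3.059, 0.02, 0.694]
ft_force: [-0.2, -3.1, 13.0]
width: 13.6
grasp_force: 30.2
c [-1.6 -0.8 37.9]
t24.88 shift [-17.9  -0.8   3.6] turn [0.0006 0.0061 0.0048] ee [ 563.  -120.2  118.5] w13.6 g30.2 f [-0.2 -3.1 13. ] q [-0.19  0.7   1.53 -0.08  1.35  1.43]
dial c 268.5 204.4 r 8.7 needle 258 reading mm 15.2 contrast 39
```

```bash
python3 jog.py '[[3.9,0,0.0,0,-0.11,0],[3.9,0,0.1,0,-0.11,0],[3.9,0,0.1,0,-0.11,0],[3.9,0,0.1,0,-0.11,0],[0,0,0,0,0,0]]' 
python3 jog.py '[[0,0,0,0,0,0],[0,0,0,0,0,0],[0,0,0,0,0,0],[0,0,0,0,0,0],[0,0,0,0,0,0]]' 40
python3 jog.py '[[0,0,-12,0,0,0],[0,0,-20,0,0,0],[0,0,0,0,0,0]]'
python3 jog.py '[[-8,0,0.4,0,0.108,0],[-8,0,0.4,0,0.108,0],[-8,0,0.4,0,0.108,0],[-8,0,0.4,0,0.108,0],[-8,0,0.4,0,0.108,0]]' |head -1
python3 jog.py '[[-8,0,0.4,0,0.108,0],[-8,0,0.4,0,0.108,0],[-8,0,0.4,0,0.108,0],[0,0,-20,0,0,0],[0,0,0,0,0,0]]' |head -1
python3 -c "
from h import *
need(st(0,-98,180),-1.04,0)
needle()"

```

```text
t: 25.45
ee_pos: [574.5, -120.4, 106.9]
orientation: [-2.83, 0.018, 1.346]
ft_force: [3.6, -1.1, 9.6]
width: 13.5
grasp_force: 30.4
t: 25.87
ee_pos: [573.7, -119.7, 111.0]
orientation: [-2.835, 0.02, 1.332]
ft_force: [-0.2, 0.2, -0.6]
width: 39.5
grasp_force: 0.0
t: 26.12
ee_pos: [601.1, -120.3, 133.2]
orientation: [-2.839, 0.02, 1.325]
ft_force: [-0.2, -0.5, 0.8]
width: 40.0
grasp_force: 0.0
t: 26.53
t: 26.95
t26.95 shift [ 3.9 -0.4  0.2] turn [-0.0023  0.0122  0.0022] ee [ 541.3 -119.5  180.2] w40.0 g0.0 f [ 1.6 -0.5  1. ] q [-0.24  0.4   1.82 -0.    0.93  1.35]
dial c 268.5 204.4 r 8.7 needle 284 reading mm 16.7 contrast 60
```

```bash
python3 jog.py '[[0,0,-30,0,0,0],[-8,-33,-20,0,0,0],[-8,-36,0,0,0,0],[-8,-36,0,0,0,0],[-8,-36,0,0,0,0]]' 0
python3 jog.py '[[-7,-36,0,0,0,0],[0,-36,0,0,0,0],[0,-12,0,0,0,0],[0,0,0,0,0,0],[0,0,0,0,0,0]]'
python3 -c "
from h import *
need(st(-45,125,200),-1.04,0)"

```

```text
t: 27.52
ee_pos: [514.4, 23.2, 228.4]
orientation: [-3.138, 0.025, 0.023]
ft_force: [0.6, -0.3, 0.3]
width: 10.1
grasp_force: 0.0
t: 27.93
ee_pos: [508.5, 106.3, 228.4]
orientation: [-3.139, 0.02, 0.025]
ft_force: [0.1, 0.0, 0.7]
width: 0.6
grasp_force: 0.0
t27.93 shift [-3.7  1.8 28.4] turn [-0.0022  0.0158  0.0052] ee [508.5 106.3 228.4] w0.6 g0.0 f [0.1 0.  0.7] q [0.18 0.29 1.86 0.01 1.   1.76]
```

```bash
python3 jog.py '[[-3.7,1.8,14,0,0.015,0.005],[0,0,14,0,0,0],[0,0,5,0,0,0],[0,0,0,0,0,0]]' 
python3 jog.py '[[-5,0,8,0,0,0],[-6,0,8,0,0,0],[-5,0,8,0,0,0],[-6,0,8,0,0,0],[-5,0,8.7,0,0,0]]' 
python3 jog.py '[[-4,0,8.7,0,0,0],[-4,0,9,0,0,0],[-3,0,9,0,0,0],[-2,0,6,0,0,0],[0,0,0,0,0,0]]' 
python3 -c "
from h import *
need(st(-87,125,107),-1.04,0)"

```

```text
t: 28.27
ee_pos: [503.6, 102.8, 194.8]
orientation: [-3.139, 0.034, 0.004]
ft_force: [-0.8, 0.9, -0.6]
width: 0.4
grasp_force: 0.0
t: 28.68
ee_pos: [475.3, 104.2, 155.8]
orientation: [-3.139, 0.033, 0.005]
ft_force: [-6.1, -0.5, 8.1]
width: 0.4
grasp_force: 4.1
t: 29.1
ee_pos: [462.8, 104.7, 122.2]
orientation: [-3.139, 0.032, 0.004]
ft_force: [-3.6, -0.4, 5.6]
width: 0.6
grasp_force: 2.7
t29.10 shift [-0.5 -0.6 15.2] turn [-0.0023  0.0028 -0.0025] ee [462.8 104.7 122.2] w0.6 g2.7 f [-3.6 -0.4  5.6] q [0.2  0.39 2.03 0.   0.72 1.78]
```

```bash
python3 jog.py '[[-1,0,6,0,0,0],[-1,0,6,0,0,0],[0,0,0,0,0,0]]' | grep -E "ee_|ft_"
python3 jog.py '[[0,0,3,0,0,0],[0,0,0,0,0,0]]' | grep -E "ee_|ft_"
python3 jog.py '[[0,0,3,0,0,0],[0,0,0,0,0,0]]' | grep -E "ee_|ft_"

```

```text
ee_pos: [462.0, 105.1, 110.7]
ft_force: [-3.8, -0.4, 5.6]
ee_pos: [462.4, 105.2, 108.7]
ft_force: [-5.2, -1.3, 15.1]
ee_pos: [462.2, 105.2, 107.2]
ft_force: [-12.7, -1.6, 37.5]
```

```bash
python3 jog.py '[[0,0,-8,0,0,0],[0,0,-20,0,0,0],[0,0,-35,0,0,0],[0,0,-40,0,0,0],[0,0,-22,0,0,0]]' 70
python3 jog.py '[[0,0,0,0,0,-0.12],[0,0,0,0,0,-0.12],[0,0,0,0,0,-0.12],[0,0,0,0,0,-0.12],[0,0,0,0,0,-0.12]]' |head -1
python3 jog.py '[[0,0,0,0,0,-0.12],[0,0,0,0,0,-0.12],[0,0,0,0,0,-0.12],[0,0,0,0,0,-0.12],[0,0,0,0,0,-0.12]]' |head -1
python3 jog.py '[[0,0,0,0,0,-0.12],[0,0,0,0,0,-0.12],[0,0,0,0,0,-0.13],[0,0,0,0,0,0],[0,0,0,0,0,0]]' |head -1
python3 -c "
from h import *
need(st(0,3,200),88.96,0); needle()
d=grab('top'); s=grab('side')
A=cv2.resize(d['bgr'][190:270,245:345],None,fx=4,fy=4,interpolation=cv2.INTER_CUBIC);B=cv2.resize(s['bgr'][160:260,230:330],None,fx=4,fy=4,interpolation=cv2.INTER_CUBIC)
cv2.imwrite('pics/c9.png',np.hstack([cv2.copyMakeBorder(A,0,80,0,0,cv2.BORDER_CONSTANT),B]))
"
```

```text
t: 30.1
ee_pos: [464.4, 105.1, 234.2]
orientation: [-3.138, 0.032, -0.009]
ft_force: [1.4, 0.1, 1.2]
width: 30.1
grasp_force: 0.0
t: 30.52
t: 30.93
t: 31.35
t31.35 shift [-120.6   87.8   30.2] turn [ 0.0016 -0.0031 -0.0119] ee [462.9 104.9 230.4] w69.8 g0.0 f [0.1 0.7 0.3] q [0.2  0.21 1.96 0.   0.96 0.22]
dial c 268.5 204.4 r 8.7 needle 284 reading mm 16.7 contrast 60
```

View pics/c9.png

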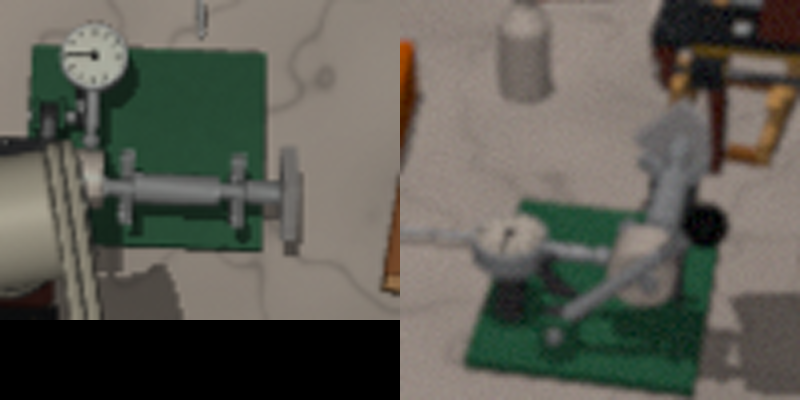

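```bash

python3 jog.py '[[-30,22,0,0,0,-0.012],[-30,22,0,0,0,0],[-30,22,0,0,0,0],[-29.5,21.8,0,0,0,0],[0,0,25,0,0,0]]' 60
python3 jog.py '[[0,0,0,0,0,0],[0,0,0,0,0,0],[0,0,0,0,0,0]]' |head -1
python3 -c "
from h import *
need(st(0,4,82),88.96,0)"

```

```text
t: 32.02
ee_pos: [554.8, -20.2, 208.4]
orientation: [2.236, 2.196, 0.014]
ft_force: [0.7, 0.4, 0.1]
width: 59.8
grasp_force: 0.0
t: 32.27
t32.27 shift [-2.300e+00 -1.000e-01  1.226e+02] turn [-0.0011 -0.003   0.0044] ee [547.3 -15.2 204.6] w60.0 g0.0 f [ 0.1  0.4 -0. ] q [-0.05  0.36  1.83  0.    0.96 -0.04]
```

```bash
cat >> h.py <<'E'
def tray():
    d=grab("top"); H,S,V=[d["hsv"][...,i] for i in range(3)]
    m=(H>8)&(H<25)&(S>70)&(V>100); m[:,:140]=0;m[:,245:]=0;m[:190]=0;m[305:]=0
    m=cv2.morphologyEx(m.astype(np.uint8),cv2.MORPH_CLOSE,np.ones((7,7)))
    cs,_=cv2.findContours(m,cv2.RETR_EXTERNAL,cv2.CHAIN_APPROX_NONE); c=max(cs,key=cv2.contourArea)
    r=cv2.minAreaRect(onz(d,c[:,0,:],32)[:,:2].astype(np.float32)); print("tray",np.round(r[0],1),np.round(r[1],1),round(r[2],2))
def c(y):
    o=ctrl.get_obs();print("pivot in tool",(Ro.from_rotvec(o["orientation"]).inv().apply(st(0,y,85)-o["ee_pos"])).round(1))
E
python3 jog.py '[[-2.3,0,30,0,0,0.004],[0,0,35,0,0,0],[0,0,35,0,0,0],[0,0,22.6,0,0,0],[0,0,0,0,0,0]]'
python3 jog.py '[[0,0,0,0,0,0],[0,0,0,0,0,0],[0,0,0,0,0,0],[0,0,0,0,0,0],[0,0,0,0,0,0]]' 0|head -1
python3 jog.py '[[0,0,0,0,0,0],[0,0,0,0,0,0],[0,0,0,0,0,0],[0,0,0,0,0,0]]' 0
python3 -c "
from h import *
need(st(0,4,82),88.96,0);tray()"

```

```text
t: 32.68
ee_pos: [545.0, -16.6, 78.8]
orientation: [-2.235, -2.198, 0.004]
ft_force: [-0.8, 0.3, 0.0]
width: 60.3
grasp_force: 0.0
t: 33.1
t: 33.43
ee_pos: [547.8, -17.7, 83.0]
orientation: [-2.24, -2.2, -0.004]
ft_force: [-3.1, 1.5, 8.2]
width: 27.6
grasp_force: 30.0
t33.43 shift [ 0.5 -0.8  1. ] turn [ 0.0003 -0.0029  0.0002] ee [547.8 -17.7  83. ] w27.6 g30.0 f [-3.1  1.5  8.2] q [-0.06  0.54  1.89  0.    0.71 -0.04]
tray [520.5 361.9] [249.5 289.2] 88.97
```

```bash

python3 jog.py '[[0,0,-20,0,0,0],[0,0,-35,0,0,0],[0,0,-38,0,0,0],[0,0,-38,0,0,0],[0,0,-31,0,0,0]]'|tail -2
python3 jog.py '[[30,0,0,0,0,0],[38,6,0,0,0,0],[38,6,0,0,0,0],[38,6,0,0,0,0],[38,6,0,0,0,0]]'|tail -2
python3 jog.py '[[38,6,0,0,0,0],[38,6,0,0,0,0],[38,6,0,0,0,0],[38,6,0,0,0,0],[38,6,0,0,0,0]]'|tail -2
python3 jog.py '[[0,0,0,0,0,0],[0,0,0,0,0,0],[0,0,0,0,0,0]]'|tail -2
python3 -c "
from h import *
tray();need([608.5,360.3,60],88.97)"

```

```text
width: 27.5
grasp_force: 30.0
width: 27.6
grasp_force: 30.0
width: 27.4
grasp_force: 30.0
width: 27.6
grasp_force: 30.0
tray [567.2 293.2] [235.5  86.7] 30.79
t35.03 shift [  8.6   0.8 184.1] turn [-0.0016 -0.0014 -0.0003] ee [607.8 351.5 244.1] w27.2 g30.0 f [-0.5  0.3 -4.3] q [0.51 0.53 1.44 0.   1.17 0.52]
```

```bash

python3 jog.py '[[8.6,0.8,25,0,0,0],[0,0,38,0,0,0],[0,0,38,0,0,0],[0,0,38,0,0,0],[0,0,30,0,0,0]]'|tail -4
python3 jog.py '[[0,0,15,0,0,0],[0,0,0,0,0,0],[0,0,0,0,0,0]]'|grep -E "ee_|ft_"
python3 jog.py '[[0,0,5,0,0,0],[0,0,5,0,0,0],[0,0,0,0,0,0]]'|grep -E "ee_|ft_"
python3 -c "
from h import *
need([608.5,360.3,45],88.97)"

```

```text
orientation: [-2.242, -2.198, 0.001]
ft_force: [-0.8, -0.8, -6.4]
width: 27.2
grasp_force: 30.0
ee_pos: [609.8, 361.0, 61.2]
ft_force: [1.2, -0.2, -3.6]
ee_pos: [610.1, 362.1, 51.9]
ft_force: [0.5, -0.2, -5.1]
t35.95 shift [-1.9 -1.5  6.9] turn [ 0.0016 -0.0037  0.    ] ee [610.1 362.1  51.9] w27.4 g30.0 f [ 0.5 -0.2 -5.1] q [0.52 0.77 1.51 0.   0.86 0.53]
```

```bash

python3 jog.py '[[-1.9,-1.5,3,0,0,0],[0,0,3,0,0,0],[0,0,0,0,0,0]]'|grep -E "ee_|ft_"
python3 jog.py '[[0,0,3,0,0,0],[0,0,0,0,0,0]]'|grep -E "ee_|ft_"
python3 jog.py '[[0,0,3,0,0,0],[0,0,0,0,0,0]]'|grep -E "ee_|ft_"

```

```text
ee_pos: [607.9, 360.0, 44.9]
ft_force: [-0.2, 0.1, -4.5]
ee_pos: [608.2, 360.5, 42.0]
ft_force: [0.3, 0.9, -2.5]
ee_pos: [608.3, 360.4, 38.9]
ft_force: [0.1, 1.4, -1.2]
```

```bash

python3 jog.py '[[0,0,2,0,0,0],[0,0,0,0,0,0],[0,0,0,0,0,0],[0,0,0,0,0,0],[0,0,0,0,0,0]]' 54|grep -E "ee_|ft_"
python3 jog.py '[[0,0,0,0,0,0],[0,0,-15,0,0,0],[0,0,-38,0,0,0],[0,0,-38,0,0,0],[0,0,-38,0,0,0]]'|tail -2
python3 jog.py '[[0,0,-38,0,0,0],[0,0,-38,0,0,0],[-38,-6,0,0,0,0],[-38,-6,0,0,0,0],[-38,-6,0,0,0,0]]'|tail -2
python3 jog.py '[[-38,-6,0,0,0,0],[-38,-6,0,0,0,0],[-38,-6,0,0,0,0],[-38,-6,0,0,0,0],[-38,-6,0,0,0,0]]' 70|tail -2
python3 jog.py '[[-38,-6,0,0,0,0],[-38,-6,0,0,0,0],[0,0,0,0,0,0]]'|tail -2
python3 -c "
from h import *
need([501.7,-363.7,200],-10)
d=grab('top'); s=grab('side')
A=cv2.resize(d['bgr'][195:295,145:245],None,fx=3.2,fy=3.2,interpolation=cv2.INTER_CUBIC);B=cv2.resize(d['bgr'][215:291,338:425],None,fx=5,fy=5,interpolation=cv2.INTER_CUBIC)
A=cv2.copyMakeBorder(A,0,60,0,0,cv2.BORDER_CONSTANT); cv2.imwrite('pics/c10.png',np.hstack([A,B]))
"
```

```text
ee_pos: [607.7, 359.9, 36.8]
ft_force: [-1.2, -0.8, -0.3]
width: 54.2
grasp_force: 0.0
width: 53.7
grasp_force: 0.0
width: 70.4
grasp_force: 0.0
width: 70.0
grasp_force: 0.0
t38.45 shift [-339.8  -31.1   41.9] turn [ 3.0000e-04 -2.1000e-03  1.7232e+00] ee [540.3 -24.7 242.3] w70.0 g0.0 f [ 0.1 -0.3  0.7] q [-0.07  0.3   1.82  0.    1.03 -0.05]
```

View pics/c10.png

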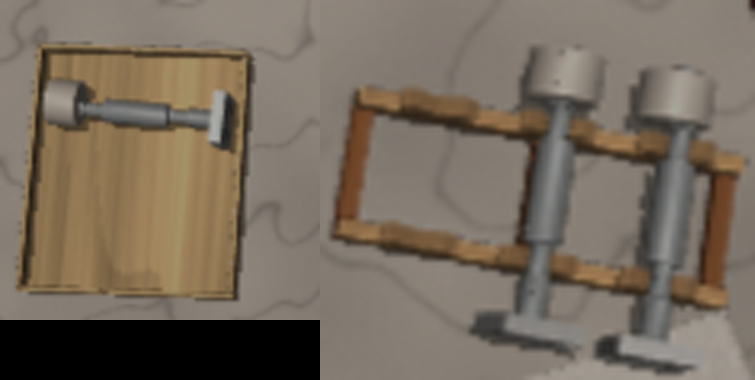

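```bash

python3 jog.py '[[-34,-3.1,0,0,0,0],[-34,-3.1,0,0,0,0],[-34,-3.1,0,0,0,0],[-34,-3.1,0,0,0,0],[-34,-3.1,0,0,0,0]]' 66|head -1
python3 jog.py '[[-34,-3.1,0,0,0,0],[-34,-3.1,0,0,0,0],[-34,-3.1,0,0,0,0],[-34,-3.1,0,0,0,0],[-34,-3.1,0,0,0,0]]' |head -1
python3 jog.py '[[0,0,0,0,0,0.123],[0,0,0,0,0,0.123],[0,0,0,0,0,0.123],[0,0,0,0,0,0.123],[0,0,0,0,0,0.123]]' |head -1
python3 jog.py '[[0,0,0,0,0,0.123],[0,0,0,0,0,0.123],[0,0,0,0,0,0.123],[0,0,0,0,0,0.123],[0,0,0,0,0,0.123]]' |head -1
python3 jog.py '[[0,0,20,0,0,0.123],[0,0,22,0,0,0.123],[0,0,0,0,0,0.123],[0,0,0,0,0,0.123],[0,0,0,0,0,0]]' |head -1
python3 jog.py '[[0,0,0,0,0,0],[0,0,0,0,0,0]]' |head -1
python3 -c "
from h import *
tray(); need([501.7,-363.7,54],-10)"

```

```text
t: 38.97
t: 39.38
t: 39.8
t: 40.22
t: 40.63
t: 40.8
tray [510.8 363.3] [249.1 289.3] 88.96
t40.85 shift [ -2.3   6.2 144.4] turn [-0.0024 -0.0005  0.0093] ee [ 504.8 -358.3  198.4] w66.3 g0.0 f [ 0.2 -0.2  0.3] q [-0.64  0.46  1.67  0.    1.01  1.1 ]
```

```bash

python3 jog.py '[[-2.3,6.2,25,0,0,0.009],[0,0,38,0,0,0],[0,0,38,0,0,0],[0,0,35,0,0,0],[0,0,8.4,0,0,0]]' |head -2
python3 jog.py '[[0,0,0,0,0,0],[0,0,0,0,0,0],[0,0,0,0,0,0]]' |grep -E "ee_|ft_"
python3 -c "
from h import *
need([501.7,-363.7,54],-10)"
python3 jog.py '[[0,0,0,0,0,0],[0,0,0,0,0,0],[0,0,0,0,0,0],[0,0,0,0,0,0],[0,0,0,0,0,0]]' 0 |head -1
python3 jog.py '[[0,0,0,0,0,0],[0,0,0,0,0,0],[0,0,0,0,0,0],[0,0,0,0,0,0]]' |grep -E "ee_|ft_|wid|gra"
python3 -c "
from h import *
need([501.7,-363.7,54],-10)"

```

```text
t: 41.27
ee_pos: [498.2, -361.8, 48.6]
ee_pos: [502.2, -365.0, 55.7]
ft_force: [0.5, 0.3, 0.8]
t41.52 shift [-0.7 -1.2  1.7] turn [-0.0012 -0.0028 -0.003 ] ee [ 502.2 -365.    55.7] w66.2 g0.0 f [0.5 0.3 0.8] q [-0.65  0.66  1.73  0.    0.75  1.1 ]
t: 41.93
ee_pos: [500.9, -363.6, 53.6]
ft_force: [0.5, 3.7, 4.0]
width: 27.2
grasp_force: 30.0
t42.27 shift [ 0.8 -0.1 -0.4] turn [-0.0032  0.0006 -0.0034] ee [ 500.9 -363.6   53.6] w27.2 g30.0 f [0.5 3.7 4. ] q [-0.65  0.67  1.73  0.    0.75  1.1 ]
```

```bash

python3 jog.py '[[0,0,-15,0,0,0],[0,0,-35,0,0,0],[0,0,-40,0,0,0],[0,0,-40,0,0,0],[0,0,-36,0,0,0]]' |tail -2
python3 jog.py '[[0,0,0,0,0,-0.07],[0,0,0,0,0,-0.12],[0,0,0,0,0,-0.12],[0,0,0,0,0,-0.12],[0,0,0,0,0,-0.12]]' |tail -2
python3 jog.py '[[0,0,0,0,0,-0.12],[0,0,0,0,0,-0.12],[0,0,0,0,0,-0.12],[0,0,0,0,0,-0.12],[0,0,0,0,0,-0.12]]' |tail -2
python3 jog.py '[[0,0,0,0,0,-0.12],[0,0,0,0,0,-0.12],[0,0,0,0,0,-0.12],[0,0,0,0,0,-0.12],[0,0,0,0,0,-0.1]]' |tail -2
python3 jog.py '[[20,3,0,0,0,0],[35,4,0,0,0,0],[38,4,0,0,0,0],[38,4,0,0,0,0],[38,4,0,0,0,0]]' |tail -2
python3 jog.py '[[38,4,0,0,0,0],[38,4,0,0,0,0],[38,4,0,0,0,0],[38,4,0,0,0,0],[15,2,0,0,0,0]]' |tail -2
python3 jog.py '[[0,0,0,0,0,0],[0,0,0,0,0,0]]' |tail -2
python3 -c "
from h import *
need(st(0,-.8,100),88.96)"

```

```text
width: 27.3
grasp_force: 30.0
width: 27.6
grasp_force: 30.0
width: 27.3
grasp_force: 30.0
width: 27.7
grasp_force: 30.0
width: 27.5
grasp_force: 30.0
width: 27.3
grasp_force: 30.0
width: 27.5
grasp_force: 30.0
t44.93 shift [  6.4   3.5 119.6] turn [-0.0014 -0.0023  0.0016] ee [543.6 -28.7 219.6] w27.5 g30.0 f [ 0.7 -0.5 -4.4] q [-0.08  0.33  1.82  0.    0.99 -0.06]
```

```bash

python3 jog.py '[[6.4,3.5,15,0,0,0],[0,0,35,0,0,0],[0,0,35,0,0,0],[0,0,25,0,0,0],[0,0,5,0,0,0]]' |tail -2
python3 jog.py '[[0,0,0,0,0,0],[0,0,0,0,0,0],[0,0,0,0,0,0]]' |grep -E "ee_|ft_"
python3 -c "
from h import *
need(st(0,-.8,84),88.96)"
python3 jog.py '[[0,0,5,0,0,0],[0,0,5,0,0,0],[0,0,0,0,0,0]]' |grep -E "ee_|ft_"
python3 jog.py '[[0,0,3,0,0,0],[0,0,0,0,0,0]]' |grep -E "ee_|ft_"
python3 jog.py '[[0,0,3,0,0,0],[0,0,0,0,0,0]]' |grep -E "ee_|ft_"
python3 -c "
from h import *
need(st(0,-.8,82.5),88.96)"

```

```text
width: 27.5
grasp_force: 30.0
ee_pos: [549.1, -23.2, 107.0]
ft_force: [-0.2, 0.6, -4.0]
t45.60 shift [ 1.1 -2.2 23. ] turn [ 0.003  -0.0026 -0.0014] ee [549.1 -23.2 107. ] w27.5 g30.0 f [-0.2  0.6 -4. ] q [-0.07  0.5   1.88  0.    0.75 -0.05]
ee_pos: [547.6, -22.5, 95.3]
ft_force: [0.5, 0.1, -4.4]
ee_pos: [547.5, -22.4, 92.1]
ft_force: [-0.1, 0.4, -4.7]
ee_pos: [547.5, -22.4, 89.0]
ft_force: [0.3, -0.5, -4.7]
t46.18 shift [ 0.4 -0.5  6.5] turn [-0.0004 -0.0028 -0.0006] ee [547.5 -22.4  89. ] w27.2 g30.0 f [ 0.3 -0.5 -4.7] q [-0.06  0.53  1.89  0.    0.72 -0.05]
```

```bash

python3 jog.py '[[0,0,3,0,0,0],[0,0,0,0,0,0]]' |grep -E "ee_|ft_"
python3 jog.py '[[0,0,2,0,0,0],[0,0,0,0,0,0]]' |grep -E "ee_|ft_"
python3 jog.py '[[0,0,1,0,0,0],[0,0,0,0,0,0]]' |grep -E "ee_|ft_"
python3 -c "
from h import *
needle()"
python3 jog.py '[[0,0,0,0,0,0],[0,0,0,0,0,0],[0,0,0,0,0,0],[0,0,0,0,0,0],[0,0,0,0,0,0]]' 50
python3 jog.py '[[0,0,-15,0,0,0],[0,0,-30,0,0,0],[0,0,-30,0,0,0],[0,0,-30,0,0,0],[0,0,0,0,0,0]]'|head -1
python3 -c "
from h import *
needle()"

```

```text
ee_pos: [547.5, -22.5, 85.9]
ft_force: [0.8, -0.2, -4.1]
ee_pos: [547.6, -22.5, 84.1]
ft_force: [-0.7, -0.5, -4.2]
ee_pos: [547.7, -22.5, 83.3]
ft_force: [-1.4, -0.4, -4.8]
dial c 268.5 204.4 r 8.7 needle 74 reading mm 4.4 contrast 42
t: 47.25
ee_pos: [548.1, -22.5, 83.7]
orientation: [-2.241, -2.199, -0.004]
ft_force: [-1.0, -0.4, -0.6]
width: 49.9
grasp_force: 0.0
t: 47.67
dial c 268.5 204.4 r 8.7 needle 96 reading mm 5.6 contrast 44
```

```bash
sed -i 's/c=proj(d,st(118,84,97))\[0\]/c=proj(d,st(118,84,97))[0]+[.4,-.5]/' h.py; cat >> h.py <<'E'
def ecc():
    n=4; s=grab("side"); g=(s["img"].astype(float)+sum(grab("side")["img"].astype(float) for _ in range(n-1))).mean(2)/n
    print("bottom cols 289-296"); print(g[229:241,289:297].mean(1).round()); print("top rows208-221",g[208:222,293:297].mean(1).round())
E
python3 -c "
from h import *
needle(); ecc()"
python3 jog.py '[[0,0,0,0,0,0.12],[0,0,0,0,0,0.12],[0,0,0,0,0,0.12],[0,0,0,0,0,0.12],[0,0,0,0,0,0.12]]' 40|head -1
python3 jog.py '[[0,0,0,0,0,0.12],[0,0,0,0,0,0.12],[0,0,0,0,0,0.12],[0,0,0,0,0,0.12],[0,0,0,0,0,0.12]]'|head -1
python3 jog.py '[[0,0,0,0,0,0.12],[0,0,0,0,0,0.12],[0,0,0,0,0,0.13],[0,30,0,0,0,0],[0,30,0,0,0,0]]'|head -1
python3 jog.py '[[0,35,0,0,0,0],[0,0,0,0,0,0],[0,0,0,0,0,0],[0,0,0,0,0,0]]'|head -1
python3 -c "
from h import *
need(st(0,-101,123),-1.04);ecc();needle()"

```

```text
dial c 268.9 203.9 r 8.7 needle 111 reading mm 6.5 contrast 49
bottom cols 289-296
[90. 94. 97. 94. 74. 50. 37. 34. 34. 34. 31. 33.]
top rows208-221 [ 68.  82. 104. 116. 118. 123. 138. 147. 148. 148. 148. 146. 135. 117.]
t: 48.58
t: 49.0
t: 49.42
t: 49.75
t49.75 shift [-0.9  4.8 64.7] turn [-0.0033  0.0007  0.0042] ee [ 546.2 -117.6  187.7] w39.8 g0.0 f [-0.2  0.2 -0.2] q [-0.23  0.39  1.82  0.    0.93  1.35]
bottom cols 289-296
[90. 92. 96. 92. 74. 49. 35. 34. 34. 32. 33. 32.]
top rows208-221 [106. 107. 111. 115. 115. 122. 136. 145. 146. 146. 146. 144. 133. 115.]
dial c 268.9 203.9 r 8.7 needle 103 reading mm 6.1 contrast 61
```

```bash

python3 jog.py '[[-0.9,4.8,0,0,0,0.004],[11.9,0,0.7,0,-0.117,0],[11.9,0,0.7,0,-0.117,0],[11.9,0,0.7,0,-0.117,0],[0,0,0,0,0,0]]' |head -1
python3 jog.py '[[0,0,0,0,0,0],[0,0,0,0,0,0]]' |head -1
python3 -c "
from h import *
c(-101);need(st(0,-101,123),-1.04,-.35)"

```

```text
t: 50.52
t: 50.68
pivot in tool [  0.5  -0.  102.4]
t50.68 shift [-12.6  -0.2  66.7] turn [-0.0025  0.0008  0.0022] ee [ 579.9 -123.1  181.3] w40.0 g0.0 f [-0.4 -0.7 -0.6] q [-0.2   0.6   1.52 -0.06  1.37  1.41]
```

```bash

python3 jog.py '[[0.5,0,20,0,0,0],[0,0,30,0,0,0],[0,0,13.4,0,0,0],[0,0,0,0,0,0],[0,0,0,0,0,0]]' |head -1
python3 jog.py '[[0,0,0,0,0,0],[0,0,0,0,0,0],[0,0,0,0,0,0],[0,0,0,0,0,0],[0,0,0,0,0,0]]' 0 |grep -E "ft_|wid|gra"
python3 jog.py '[[0,0,0,0,0,0]]' 0 |head -1
python3 -c "
from h import *
c(-101)"
python3 jog.py '[[-4.28,0,0.24,0,0.11,0],[-4.28,0,0.24,0,0.11,0],[-4.28,0,0.24,0,0.11,0],[-4.28,0,0.24,0,0.11,0],[-4.28,0,0.24,0,0.11,0]]' |grep -E "ft_|wid|gra"
python3 jog.py '[[-4.28,0,0.24,0,0.11,0],[0,0,0,0,0,0]]' |grep -E "ft_|wid|gra"
python3 -c "
from h import *
c(-101);need(st(0,-101,123),-1.04,0.3);needle()"

```

```text
t: 51.1
ft_force: [0.3, -2.4, 4.3]
width: 13.9
grasp_force: 30.0
t: 51.6
pivot in tool [-1.  -0.7 40.8]
ft_force: [2.4, 2.5, -2.0]
width: 13.4
grasp_force: 30.0
ft_force: [3.6, -1.1, 0.5]
width: 13.5
grasp_force: 30.0
pivot in tool [ 1.6 -0.4 40. ]
t52.18 shift [13.3 -0.5  3.9] turn [-0.0015 -0.0131 -0.0021] ee [ 531.4 -122.4  122.6] w13.5 g30.0 f [ 3.6 -1.1  0.5] q [-0.29  0.4   2.08  0.24  0.37  1.09]
dial c 268.9 203.9 r 8.7 needle 69 reading mm 4.1 contrast 49
```

```bash

python3 jog.py '[[-3.5,0,0.24,0,0.1,0],[0,0,0,0,0,0],[0,0,0,0,0,0]]' |grep -E "ft_|wid|gra"
python3 -c "
from h import *
c(-101);need(st(0,-101,123),-1.04,0.4);needle()
d=grab('top');a=cv2.resize(d['bgr'][190:220,255:285],None,fx=12,fy=12,interpolation=cv2.INTER_CUBIC);s=grab('side');b=cv2.resize(s['bgr'][195:245,262:312],(360,360),interpolation=cv2.INTER_CUBIC)
cv2.imwrite('pics/c11.png',np.hstack([a,b]))"

```

```text
ft_force: [-1.8, 0.9, 6.3]
width: 13.5
grasp_force: 30.0
pivot in tool [-3.1  3.3 38.4]
t52.58 shift [10.7  2.8  3. ] turn [-0.0143  0.026   0.0008] ee [ 534.1 -119.3  121.9] w13.5 g30.0 f [-1.8  0.9  6.3] q [-0.3   0.4   2.11  0.41  0.3   0.91]
dial c 268.9 203.9 r 8.7 needle 357 reading mm 21.0 contrast 32
```

View pics/c11.png

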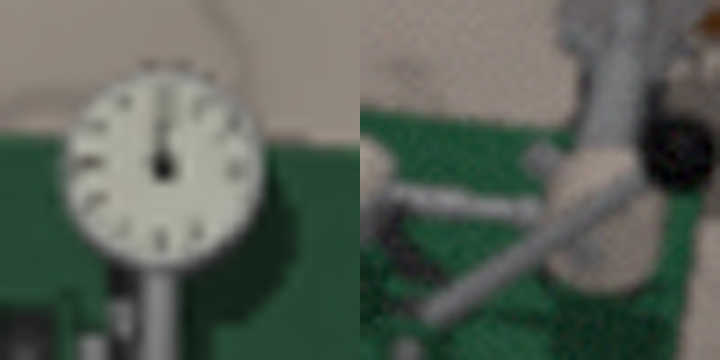

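```bash

python3 jog.py '[[-3,0,-1.5,0,0,0],[0,0,0,0,0,0],[0,0,0,0,0,0]]' |grep -E "ft_|wid|gra"
python3 -c "
from h import *
c(-101);need(st(0,-101,123),-1.04,0.4);needle()"

```

```text
ft_force: [4.1, 2.6, 1.7]
width: 13.8
grasp_force: 30.0
pivot in tool [-1.9  2.9 39.9]
t53.08 shift [12.1  2.5  4.5] turn [-0.0129  0.023   0.0013] ee [ 532.3 -119.6  122.8] w13.8 g30.0 f [4.1 2.6 1.7] q [-0.31  0.4   2.11  0.41  0.3   0.91]
dial c 268.9 203.9 r 8.7 needle 41 reading mm 2.4 contrast 47
```

```bash

python3 jog.py '[[3.8,0,0.2,0,-0.105,0],[3.8,0,0.2,0,-0.105,0],[3.8,0,0.2,0,-0.105,0],[3.8,0,0.2,0,-0.105,0],[3.8,0,0.2,0,-0.105,0]]' |grep -E "ft_|wid"
python3 -c "
from h import *
c(-98)"
python3 jog.py '[[3.9,0,0.2,0,-0.105,0],[3.9,0,0.2,0,-0.105,0],[3.9,0,0.2,0,-0.105,0],[3.9,0,0.2,0,-0.105,0],[3.9,0,0.2,0,-0.105,0]]' |grep -E "ft_|wid"
python3 -c "
from h import *
c(-98)
needle()"

```

```text
ft_force: [4.6, -0.2, -2.0]
width: 13.8
pivot in tool [ 0.3 -0.  40.9]
ft_force: [7.4, -1.7, -0.2]
width: 13.8
pivot in tool [ 0.8  0.2 40.6]
dial c 268.9 203.9 r 8.7 needle 158 reading mm 9.3 contrast 21
```

```bash

python3 jog.py '[[4.3,0,0.2,0,-0.105,0],[4.3,0,0.2,0,-0.105,0],[4.3,0,0.2,0,-0.105,0],[4.3,0,0.2,0,-0.105,0],[4.3,0,0.2,0,-0.105,0]]' |grep -E "ft_|wid"
python3 jog.py '[[0,0,0,0,0,0]]' |grep -E "ft_|wid"
python3 -c "
from h import *
c(-98);needle()"
python3 jog.py '[[0,0,0,0,0,0],[0,0,0,0,0,0],[0,0,0,0,0,0],[0,0,0,0,0,0],[0,0,0,0,0,0]]' 40 |head -1
python3 jog.py '[[0,0,-12,0,0,0],[0,0,-20,0,0,0],[0,0,0,0,0,0],[0,0,0,0,0,0]]' |head -1
python3 -c "
from h import *
c(-98);need(st(0,-98,123),-1.04,0)"
python3 jog.py '[[-7.9,0,0.4,0,0.108,0],[-7.9,0,0.4,0,0.108,0],[-7.9,0,0.4,0,0.108,0],[-7.9,0,0.4,0,0.108,0],[-7.9,0,0.4,0,0.108,0]]' |head -1
python3 jog.py '[[-7.9,0,0.4,0,0.108,0],[-7.9,0,0.4,0,0.108,0],[-7.9,0,0.4,0,0.108,0],[-7.9,0,0.4,0,0.108,0],[-7.9,0,0.4,0,0.108,0]]' |head -1
python3 jog.py '[[-7.9,0,0.4,0,0.108,0],[0,0,0,0,0,0],[0,0,0,0,0,0],[0,0,0,0,0,0]]' |head -1
python3 -c "
from h import *
c(-98);need(st(0,-98,123),-1.04,0);needle()"

```

```text
ft_force: [6.4, -1.3, 0.4]
width: 13.6
ft_force: [7.1, -5.1, 6.5]
width: 14.0
pivot in tool [-1.8 -0.5 36.6]
dial c 268.9 203.9 r 8.7 needle 47 reading mm 2.7 contrast 26
t: 55.28
t: 55.62
pivot in tool [ 0.8  1.1 69.2]
t55.62 shift [-34.3   0.6  54.5] turn [-0.0077  1.1754  0.0154] ee [ 608.8 -119.1  112.4] w40.3 g0.0 f [ 0.3 -0.5 -0.8] q [-0.15  1.15  0.97 -0.16  2.19  1.41]
t: 56.03
t: 56.45
t: 56.78
pivot in tool [ 4.1  0.9 72.9]
t56.78 shift [ 4.5  0.4 34.9] turn [-0.0145 -0.0105  0.0075] ee [ 540.4 -119.3  157.9] w39.6 g0.0 f [-0.1  0.   0.4] q [-0.25  0.43  1.85  0.02  0.86  1.32]
dial c 268.9 203.9 r 8.7 needle 206 reading mm 12.1 contrast 50
```

```bash

python3 jog.py '[[4.3,0.6,14,-0.014,-0.01,0.007],[0,0,20,0,0,0],[0,0,0,0,0,0],[0,0,0,0,0,0]]' |head -1
python3 jog.py '[[0,0,0,0,0,0],[0,0,0,0,0,0],[0,0,0,0,0,0],[0,0,0,0,0,0],[0,0,0,0,0,0]]' 0 |head -1
python3 jog.py '[[0,0,0,0,0,0]]' 0 |grep -E "ft_|wid|gra"
python3 -c "
from h import *
c(-98)"
python3 jog.py '[[4.2,0,0.2,0,-0.112,0],[4.2,0,0.2,0,-0.112,0],[4.2,0,0.2,0,-0.112,0],[4.2,0,0.2,0,-0.112,0],[4.2,0,0.2,0,-0.112,0]]' |grep -E "ft_|wid|gra"
python3 -c "
from h import *
c(-98)"
python3 jog.py '[[4.2,0,0.1,0,-0.112,0],[4.2,0,0.1,0,-0.112,0],[4.2,0,0.1,0,-0.112,0],[4.2,0,0.1,0,-0.112,0],[4.2,0,0.1,0,-0.112,0]]' |grep -E "ft_|wid|gra"
python3 jog.py '[[0,0,0,0,0,0],[0,0,0,0,0,0]]' |grep -E "ft_|wid|gra"
python3 -c "
from h import *
c(-98);need(st(0,-98,123),-1.04,-1.117);needle()"

```

```text
t: 57.27
t: 57.68
ft_force: [0.7, 1.3, 3.5]
width: 13.8
grasp_force: 30.0
pivot in tool [ 0.2 -0.3 39.2]
ft_force: [-0.8, -0.1, 3.1]
width: 13.4
grasp_force: 30.0
pivot in tool [ 1.7 -0.7 39.5]
ft_force: [0.8, -1.3, 2.9]
width: 13.8
grasp_force: 30.0
ft_force: [1.0, 1.7, -1.4]
width: 13.7
grasp_force: 29.8
pivot in tool [-0.4 -0.3 37.5]
t58.77 shift [-34.6  -0.3  21. ] turn [0.0002 0.0048 0.0011] ee [ 579.2 -120.1  100.9] w13.7 g29.8 f [ 1.   1.7 -1.4] q [-0.16  1.09  1.09 -0.15  2.07  1.44]
dial c 268.9 203.9 r 8.7 needle 63 reading mm 3.7 contrast 17
```

Now release, back off, return upright and read the dial unobstructed.

```bash

python3 jog.py '[[0,0,0,0,0,0],[0,0,0,0,0,0],[0,0,0,0,0,0],[0,0,0,0,0,0],[0,0,0,0,0,0]]' 40 |head -1
python3 jog.py '[[0,0,-12,0,0,0],[0,0,-20,0,0,0],[0,0,0,0,0,0]]' |head -1
python3 jog.py '[[-7.9,0,0.4,0,0.108,0],[-7.9,0,0.4,0,0.108,0],[-7.9,0,0.4,0,0.108,0],[-7.9,0,0.4,0,0.108,0],[-7.9,0,0.4,0,0.108,0]]' |head -1
python3 jog.py '[[-7.9,0,0.4,0,0.108,0],[-7.9,0,0.4,0,0.108,0],[-7.9,0,0.4,0,0.108,0],[-7.9,0,0.4,0,0.108,0],[-7.9,0,0.4,0,0.108,0]]' |head -1
python3 jog.py '[[0,0,-20,0,0,0],[0,0,0,0,0,0],[0,0,0,0,0,0]]' |head -1
python3 -c "
from h import *
needle();need(st(-45,125,230),-1.04,0);tray()"

```

```text
t: 59.33
t: 59.58
t: 60.0
t: 60.42
t: 60.67
dial c 268.9 203.9 r 8.7 needle 275 reading mm 16.2 contrast 64
t60.82 shift [ -47.9 -223.5  -50.1] turn [-0.0006  0.0389  0.001 ] ee [ 546.3 -119.6  177.9] w40.1 g0.0 f [-0.4  0.4  0.4] q [-0.23  0.42  1.8  -0.01  0.96  1.36]
tray [510.8 363.3] [249.1 289.1] 88.96
```

```bash

python3 jog.py '[[0,0,-30,0,0.039,0],[-8,-32,-20,0,0,0],[-8,-36,0,0,0,0],[-8,-36,0,0,0,0],[-8,-36,0,0,0,0]]' 0 |head -1
python3 jog.py '[[-8,-36,0,0,0,0],[-8,-36,0,0,0,0],[0,-11,0,0,0,0],[0,0,0,0,0,0],[0,0,0,0,0,0]]' |head -1
python3 -c "
from h import *
need(st(-46,125,195),-1.04,0)"

```

```text
t: 61.28
t: 61.7
t61.70 shift [ 0.3 -0.3 33. ] turn [-0.0001  0.0004  0.0028] ee [503.  104.3 228. ] w0.3 g0.0 f [ 0.3 -0.  -0. ] q [0.18 0.28 1.88 0.   0.98 1.77]
```

```bash

python3 jog.py '[[0,0,15,0,0,0],[0,0,18,0,0,0],[0,0,0,0,0,0]]' |head -1
python3 jog.py '[[-5,0,8,0,0,0],[-6,0,8,0,0,0],[-5,0,8,0,0,0],[-6,0,8,0,0,0],[-5,0,8.7,0,0,0]]' |grep -E "ee_|ft_"
python3 jog.py '[[-4,0,8.7,0,0,0],[-3,0,9,0,0,0],[-3,0,9,0,0,0],[-2,0,6,0,0,0],[0,0,0,0,0,0]]'  |grep -E "ee_|ft_"
python3 jog.py '[[-1,0,6,0,0,0],[-1,0,6,0,0,0],[0,0,0,0,0,0]]' | grep -E "ee_|ft_"
python3 jog.py '[[0,0,3,0,0,0],[0,0,0,0,0,0]]' | grep -E "ee_|ft_"
python3 jog.py '[[0,0,1.5,0,0,0],[0,0,0,0,0,0]]' | grep -E "ee_|ft_"

```

```text
t: 61.95
ee_pos: [473.9, 103.2, 155.2]
ft_force: [-6.6, -0.9, 8.4]
ee_pos: [462.4, 103.7, 121.7]
ft_force: [-4.0, -0.1, 4.5]
ee_pos: [461.5, 104.1, 110.2]
ft_force: [-3.2, -1.9, 4.5]
ee_pos: [461.9, 104.3, 108.4]
ft_force: [-8.1, -2.0, 19.7]
ee_pos: [461.8, 104.3, 107.7]
ft_force: [-9.5, -1.9, 28.4]
```

```bash
python3 jog.py '[[0,0,-8,0,0,0],[0,0,-20,0,0,0],[0,0,-35,0,0,0],[0,0,-40,0,0,0],[0,0,-22,0,0,0]]' 60 |head -1
python3 jog.py '[[0,0,0,0,0,-0.12],[0,0,0,0,0,-0.12],[0,0,0,0,0,-0.12],[0,0,0,0,0,-0.12],[0,0,0,0,0,-0.12]]' |head -1
python3 jog.py '[[0,0,0,0,0,-0.12],[0,0,0,0,0,-0.12],[0,0,0,0,0,-0.12],[0,0,0,0,0,-0.12],[0,0,0,0,0,-0.12]]' |head -1
python3 jog.py '[[0,0,0,0,0,-0.12],[0,0,0,0,0,-0.12],[0,0,0,0,0,-0.13],[0,0,0,0,0,0],[0,0,0,0,0,0]]' |head -1
python3 -c "
from h import *
needle()"
python3 jog.py '[[-30,22,0,0,0,0],[-30,22,0,0,0,0],[-30,22,0,0,0,0],[-30,22,0,0,0,0],[0,0,25,0,0,0]]' |head -1
python3 jog.py '[[0,0,0,0,0,0],[0,0,0,0,0,0],[0,0,0,0,0,0]]' |head -1
python3 -c "
from h import *
need(st(0,3,82),88.96,0)"

```

```text
t: 63.78
t: 64.2
t: 64.62
t: 65.03
dial c 268.9 203.9 r 8.7 needle 275 reading mm 16.2 contrast 64
t: 65.6
t: 65.85
t65.85 shift [ -1.7   0.9 123.8] turn [-0.0008 -0.0009 -0.0053] ee [546.2 -16.6 205.8] w59.9 g0.0 f [ 0.3 -0.2  0.8] q [-0.05  0.35  1.83  0.    0.96 -0.03]
```

```bash
python3 jog.py '[[-1.7,0.9,30,0,0,-0.005],[0,0,35,0,0,0],[0,0,35,0,0,0],[0,0,23.8,0,0,0],[0,0,0,0,0,0]]' |head -1
python3 jog.py '[[0,0,0,0,0,0],[0,0,0,0,0,0],[0,0,0,0,0,0],[0,0,0,0,0,0],[0,0,0,0,0,0]]' 0|head -1
python3 jog.py '[[0,0,0,0,0,0],[0,0,0,0,0,0],[0,0,0,0,0,0],[0,0,0,0,0,0]]' 0
python3 -c "
from h import *
tray();need(st(0,3,82),88.96,0)
d=grab('top'); f=lambda c:((c[0]+.5)/3.2-.5+145,(c[1]+.5)/3.2-.5+195)
print(onz(d,[f((102,110)),f((168,117)),f((135,113.5)),f((62,103)),f((220,118))],42).round(1).tolist())
crop(d,140,250,190,300,4,'c12')"

```

```text
t: 66.27
t: 66.68
t: 67.02
ee_pos: [547.8, -18.7, 83.0]
orientation: [-2.242, -2.201, -0.002]
ft_force: [-3.1, 0.8, 9.0]
width: 27.4
grasp_force: 30.0
tray [510.8 363.5] [249.4 289.1] 88.93
t67.07 shift [ 0.5 -0.7  1. ] turn [ 0.0008 -0.0008 -0.0001] ee [547.8 -18.7  83. ] w27.3 g30.0 f [-3.5  0.1  8.5] q [-0.06  0.54  1.89  0.    0.71 -0.04]
[[576.8, 401.2, 42.0], [570.0, 323.9, 42.0], [573.4, 362.5, 42.0], [584.2, 448.4, 42.0], [569.9, 263.3, 42.0]]
```

View pics/c12.png

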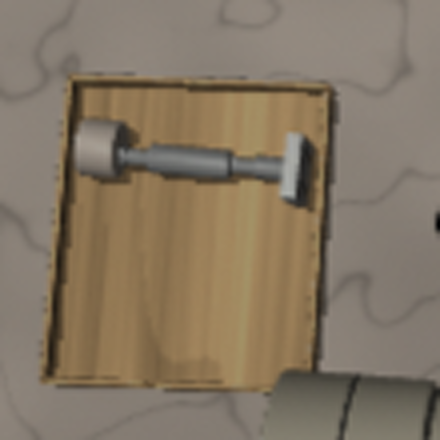

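```bash

python3 jog.py '[[0,0,-20,0,0,0],[0,0,-35,0,0,0],[0,0,-38,0,0,0],[0,0,-38,0,0,0],[0,0,-31,0,0,0]]'|tail -2
python3 -c "
from h import *
tray(); d=grab('top')
W=onz(d,[(140+72.5/4-.5,190+75.5/4-.5),(140+332.5/4-.5,190+88.5/4-.5),(140+42.5/4-.5,190+380.5/4-.5)],32);print(W.round(0).tolist())"
python3 jog.py '[[25,-9,0,0,0,0],[35,-12,0,0,0,0],[36,-13,0,0,0,0],[36,-13,0,0,0,0],[36,-13,0,0,0,0]]'|tail -2
python3 jog.py '[[36,-13,0,0,0,0],[36,-13,0,0,0,0],[36,-13,0,0,0,0],[36,-13,0,0,0,0],[36,-12,0,0,0,0]]'|tail -2
python3 jog.py '[[33,-10,0,0,0,0],[0,0,0,0,0,0],[0,0,0,0,0,0]]'|tail -2
python3 -c "
from h import *
need([420.8,365,60],88.97)"

```

```text
width: 27.4
grasp_force: 30.0
tray [510.8 363.6] [249.6 289.3] 88.87
[[656.0, 480.0, 32.0], [648.0, 234.0, 32.0], [371.0, 488.0, 32.0]]
width: 27.3
grasp_force: 30.0
width: 27.2
grasp_force: 30.0
width: 27.4
grasp_force: 30.0
t68.72 shift [  0.    2.3 182. ] turn [-0.002   0.0014  0.0031] ee [418.9 365.3 242. ] w27.4 g30.0 f [ 0.1 -0.6 -5.1] q [0.7  0.32 1.78 0.   1.04 0.71]
```

```bash

python3 jog.py '[[0,2.3,25,0,0,0.003],[0,0,38,0,0,0],[0,0,38,0,0,0],[0,0,38,0,0,0],[0,0,30,0,0,0]]'|tail -2
python3 jog.py '[[0,0,15,0,0,0],[0,0,0,0,0,0],[0,0,0,0,0,0]]'|grep -E "ee_|ft_"
python3 jog.py '[[0,0,5,0,0,0],[0,0,4,0,0,0],[0,0,0,0,0,0]]'|grep -E "ee_|ft_"
python3 jog.py '[[0,0,4,0,0,0],[0,0,0,0,0,0]]'|grep -E "ee_|ft_"
python3 jog.py '[[0,0,3,0,0,0],[0,0,0,0,0,0]]'|grep -E "ee_|ft_"

```

```text
width: 27.3
grasp_force: 30.0
ee_pos: [422.4, 362.8, 58.8]
ft_force: [-0.2, 0.4, -4.3]
ee_pos: [423.4, 364.7, 51.5]
ft_force: [-0.3, -0.5, -3.9]
ee_pos: [423.0, 364.6, 47.1]
ft_force: [-0.8, -1.1, -4.0]
ee_pos: [423.1, 364.9, 44.1]
ft_force: [1.0, 0.6, -3.0]
```

```bash

python3 jog.py '[[0,0,3,0,0,0],[0,0,0,0,0,0]]'|grep -E "ee_|ft_"
python3 jog.py '[[0,0,3,0,0,0],[0,0,0,0,0,0]]'|grep -E "ee_|ft_"

```

```text
ee_pos: [423.3, 365.0, 41.0]
ft_force: [0.2, 1.8, -1.2]
ee_pos: [423.5, 365.1, 38.3]
ft_force: [-0.5, 0.1, 1.8]
```

```bash

python3 jog.py '[[0,0,0,0,0,0],[0,0,0,0,0,0],[0,0,0,0,0,0],[0,0,0,0,0,0],[0,0,0,0,0,0]]' 33|grep -E "ee_|ft_|wid"
python3 jog.py '[[0,0,0,0,0,0],[0,0,0,0,0,0],[0,0,0,0,0,0],[0,0,0,0,0,0],[0,0,0,0,0,0]]' 36|grep -E "ee_|ft_|wid|gra"
python3 jog.py '[[0,0,0,0,0,0],[0,0,0,0,0,0],[0,0,0,0,0,0]]' 44|grep -E "ee_|ft_|wid|gra"
python3 jog.py '[[0,0,0,0,0,0],[0,0,-15,0,0,0],[0,0,-38,0,0,0],[0,0,-38,0,0,0],[0,0,-38,0,0,0]]'|tail -2
python3 jog.py '[[0,0,-38,0,0,0],[0,0,-38,0,0,0],[-34,9,0,0,0,0],[-38,9,0,0,0,0],[-38,9,0,0,0,0]]' 66|tail -2
python3 jog.py '[[-38,9,0,0,0,0],[-38,9,0,0,0,0],[-38,9,0,0,0,0],[-38,9,0,0,0,0],[-38,9,0,0,0,0]]' |tail -2
python3 -c "
from h import *
tray(); need([488.9,-449.5,200],-10)
d=grab('top'); g=d['img'].astype(int); 
# grey (unsaturated) pixels inside tray = shafts
S=d['hsv'][...,1]; m=(S<60).astype(np.uint8); poly=proj(d,np.c_[np.array([[650,245],[655,475],[378,480],[372,250]]),np.full(4,10.)]).astype(np.int32); k=np.zeros_like(m); cv2.fillPoly(k,[poly],1)
n,l,st_,ce=cv2.connectedComponentsWithStats(m*k)
for i in range(1,n):
  if st_[i,4]>60:
    p=np.argwhere(l==i)[:,::-1]; W=onz(d,p,42)[:,:2]; r=cv2.minAreaRect(W.astype(np.float32)); print(st_[i,4],np.round(r[0],0),np.round(r[1],0),round(r[2],1))
"

```

```text
ee_pos: [422.7, 364.4, 37.9]
ft_force: [-1.5, -0.8, -0.2]
width: 33.1
ee_pos: [422.9, 364.6, 38.0]
ft_force: [0.2, -0.1, -0.5]
width: 35.8
grasp_force: 0.4
ee_pos: [422.9, 364.6, 38.0]
ft_force: [-1.0, -0.0, -0.9]
width: 44.2
grasp_force: 0.5
width: 44.2
grasp_force: 0.0
width: 65.8
grasp_force: 0.0
width: 66.1
grasp_force: 0.0
tray [510.8 363.3] [249.1 289.1] 88.96
t72.68 shift [-505.2   10.5   44.3] turn [ 3.5000e-03 -7.0000e-04  1.7219e+00] ee [490.2  55.9 243.3] w66.2 g0.0 f [ 0.6 -2.9  0.6] q [ 0.09  0.22  1.91 -0.    1.    0.12]
514 [576. 360.] [221.  64.] 86.3
529 [407. 363.] [219.  59.] 86.9
```

```bash

python3 jog.py '[[-30,1,0,0,0,0],[-38,0.8,0,0,0,0],[-38,0.8,0,0,0,0],[-38,0.8,0,0,0,0],[-38,0.8,0,0,0,0]]' 66|head -1
python3 jog.py '[[-38,0.8,0,0,0,0],[-38,0.8,0,0,0,0],[-38,0.8,0,0,0,0],[-38,0.8,0,0,0,0],[-38,0.8,0,0,0,0]]' |head -1
python3 jog.py '[[-38,0.8,0,0,0,0],[-38,0.8,0,0,0,0],[-38,0.8,0,0,0,0],[0,0,0,0,0,0.1],[0,0,0,0,0,0.123]]' |head -1
python3 jog.py '[[0,0,0,0,0,0.123],[0,0,0,0,0,0.123],[0,0,0,0,0,0.123],[0,0,0,0,0,0.123],[0,0,0,0,0,0.123]]' |head -1
python3 jog.py '[[0,0,0,0,0,0.123],[0,0,0,0,0,0.123],[0,0,0,0,0,0.123],[0,0,0,0,0,0.123],[0,0,0,0,0,0.123]]' |head -1
python3 jog.py '[[0,0,20,0,0,0.123],[0,0,24,0,0,0.12],[0,0,0,0,0,0.03],[0,0,0,0,0,0],[0,0,0,0,0,0]]' |head -1
python3 -c "
from h import *
need([488.9,-449.5,54],-10)"

```

```text
t: 73.15
t: 73.57
t: 73.98
t: 74.4
t: 74.82
t: 75.23
t75.23 shift [  4.   26.5 144.6] turn [-0.0006 -0.0005  0.0001] ee [ 489.5 -422.8  198.6] w65.8 g0.0 f [ 0.3 -0.7  0.4] q [-0.73  0.5   1.61  0.    1.03  1.01]
```

```bash

python3 jog.py '[[4,26.5,10,0,0,0],[0,0,38,0,0,0],[0,0,38,0,0,0],[0,0,38,0,0,0],[0,0,18,0,0,0]]' |head -1
python3 jog.py '[[0,0,2,0,0,0],[0,0,0,0,0,0],[0,0,0,0,0,0]]' |grep -E "ee_|ft_"
python3 -c "
from h import *
need([488.9,-449.5,54],-10)"

```

```text
t: 75.65
ee_pos: [489.5, -450.7, 56.4]
ft_force: [-0.8, -0.6, 0.9]
t75.90 shift [-0.8 -1.1  2.4] turn [ 0.001  -0.0028 -0.0011] ee [ 489.5 -450.7   56.4] w65.7 g0.0 f [-0.8 -0.6  0.9] q [-0.76  0.71  1.62  0.    0.81  0.98]
```

```bash

python3 jog.py '[[0,0,1,0,0,0],[0,0,0,0,0,0],[0,0,0,0,0,0],[0,0,0,0,0,0],[0,0,0,0,0,0]]' 0 |head -1
python3 jog.py '[[0,0,0,0,0,0],[0,0,0,0,0,0],[0,0,0,0,0,0],[0,0,0,0,0,0]]' |grep -E "ee_|ft_|wid|gra"
python3 -c "
from h import *
need([488.9,-449.5,54],-10)"
python3 jog.py '[[0,0,-15,0,0,0],[0,0,-35,0,0,0],[0,0,-40,0,0,0],[0,0,-40,0,0,0],[0,0,-36,0,0,0]]' |tail -2
python3 jog.py '[[0,0,0,0,0,-0.07],[0,0,0,0,0,-0.12],[0,0,0,0,0,-0.12],[0,0,0,0,0,-0.12],[0,0,0,0,0,-0.12]]' |tail -1
python3 jog.py '[[0,0,0,0,0,-0.12],[0,0,0,0,0,-0.12],[0,0,0,0,0,-0.12],[0,0,0,0,0,-0.12],[0,0,0,0,0,-0.12]]' |tail -1
python3 jog.py '[[0,0,0,0,0,-0.12],[0,0,0,0,0,-0.12],[0,0,0,0,0,-0.12],[0,0,0,0,0,-0.12],[0,0,0,0,0,-0.1]]' |tail -1
python3 jog.py '[[20,3,0,0,0,0],[35,4,0,0,0,0],[38,4,0,0,0,0],[38,4,0,0,0,0],[38,4,0,0,0,0]]' |tail -1
python3 jog.py '[[38,4,0,0,0,0],[38,4,0,0,0,0],[38,4,0,0,0,0],[38,4,0,0,0,0],[38,4,0,0,0,0]]' |tail -1
python3 jog.py '[[38,4,0,0,0,0],[25,4,0,0,0,0],[0,0,0,0,0,0],[0,0,0,0,0,0],[0,0,0,0,0,0]]' |tail -2
python3 -c "
from h import *
need(st(0,-.8,100),88.96)"

```

```text
t: 76.32
ee_pos: [488.3, -450.6, 53.8]
ft_force: [-1.8, -4.7, 2.2]
width: 27.5
grasp_force: 30.0
t76.65 shift [ 0.4 -1.2 -0.2] turn [ 0.0005 -0.0009 -0.0018] ee [ 488.3 -450.6   53.8] w27.5 g30.0 f [-1.8 -4.7  2.2] q [-0.76  0.71  1.62  0.    0.8   0.98]
width: 27.8
grasp_force: 30.0
grasp_force: 30.0
grasp_force: 30.0
grasp_force: 30.0
grasp_force: 30.0
grasp_force: 30.0
width: 27.3
grasp_force: 30.0
t79.57 shift [  6.5   5.3 119.7] turn [-0.0009 -0.0009  0.0017] ee [541.7 -28.5 219.7] w27.3 g30.0 f [ 0.1  0.5 -4.2] q [-0.07  0.33  1.83  0.    0.98 -0.06]
```

```bash

python3 jog.py '[[6.5,5.3,15,0,0,0],[0,0,35,0,0,0],[0,0,35,0,0,0],[0,0,25,0,0,0],[0,0,10,0,0,0]]' |tail -1
python3 jog.py '[[0,0,0,0,0,0],[0,0,0,0,0,0],[0,0,0,0,0,0]]' |grep -E "ee_|ft_"
python3 jog.py '[[0,0,6,0,0,0],[0,0,5,0,0,0],[0,0,0,0,0,0]]' |grep -E "ee_|ft_"
python3 -c "
from h import *
need(st(0,-.8,83.5),88.96)"

```

```text
grasp_force: 30.0
ee_pos: [549.1, -22.8, 101.4]
ft_force: [0.3, 0.7, -3.6]
ee_pos: [547.8, -22.3, 88.7]
ft_force: [-0.7, -0.8, -4.7]
t80.48 shift [ 0.3 -0.8  5.2] turn [ 0.0005 -0.0007  0.0009] ee [547.8 -22.3  88.7] w27.4 g30.0 f [-0.7 -0.8 -4.7] q [-0.06  0.53  1.89  0.    0.72 -0.05]
```

```bash

python3 jog.py '[[0,0,4,0,0,0],[0,0,0,0,0,0]]' |grep -E "ee_|ft_"
python3 jog.py '[[0,-0.5,2,0,0,0],[0,0,0,0,0,0]]' |grep -E "ee_|ft_"
python3 jog.py '[[0,0,0,0,0,0],[0,0,0,0,0,0],[0,0,0,0,0,0],[0,0,0,0,0,0],[0,0,0,0,0,0]]' 50 |head -1
python3 jog.py '[[0,0,-15,0,0,0],[0,0,-30,0,0,0],[0,0,-30,0,0,0],[0,0,-30,0,0,0],[0,0,0,0,0,0]]'|head -1
python3 jog.py '[[0,0,0,0,0,0.12],[0,0,0,0,0,0.12],[0,0,0,0,0,0.12],[0,0,0,0,0,0.12],[0,0,0,0,0,0.12]]' 40|head -1
python3 jog.py '[[0,0,0,0,0,0.12],[0,0,0,0,0,0.12],[0,0,0,0,0,0.12],[0,0,0,0,0,0.12],[0,0,0,0,0,0.12]]'|head -1
python3 jog.py '[[0,0,0,0,0,0.12],[0,0,0,0,0,0.12],[0,0,0,0,0,0.13],[0,32,0,0,0,0],[0,35,0,0,0,0]]'|head -1
python3 jog.py '[[0,33,0,0,0,0],[0,0,0,0,0,0],[0,0,0,0,0,0],[0,0,0,0,0,0]]'|head -1
python3 -c "
from h import *
need(st(0,-101,123),-1.04);ecc();needle()"

```

```text
ee_pos: [547.6, -22.2, 84.4]
ft_force: [-1.3, -1.1, -4.0]
ee_pos: [547.7, -22.2, 83.0]
ft_force: [-1.1, -0.7, -3.3]
t: 81.23
t: 81.65
t: 82.07
t: 82.48
t: 82.9
t: 83.23
t83.23 shift [-0.6  0.2 64.2] turn [-0.0011  0.0005  0.006 ] ee [ 545.8 -122.1  187.2] w40.2 g0.0 f [0.4 0.3 0.6] q [-0.24  0.4   1.82  0.    0.93  1.34]
bottom cols 289-296
[ 89.  93.  99. 102. 101.  94.  74.  50.  36.  31.  32.  32.]
top rows208-221 [108. 112. 113. 116. 114. 105.  98. 112. 133. 143. 144. 143. 138. 125.]
dial c 268.9 203.9 r 8.7 needle 39 reading mm 2.3 contrast 53
```

```bash

python3 jog.py '[[-0.6,0.2,27,0,0,0.006],[8.9,0,0.5,0,-0.12,0],[8.9,0,0.5,0,-0.12,0],[8.9,0,0.5,0,-0.12,0],[8.9,0,0.5,0,-0.12,0]]' |head -1
python3 jog.py '[[8.9,0,0.5,0,-0.12,0],[8.9,0,0.5,0,-0.12,0],[8.9,0,0.5,0,-0.12,0],[8.9,0,0.5,0,-0.12,0],[8.9,0,0.5,0,-0.12,0]]' |head -1
python3 jog.py '[[8.9,0,0.5,0,-0.12,0],[0,0,0,0,0,0],[0,0,0,0,0,0],[0,0,0,0,0,0]]' |head -1
python3 -c "
from h import *
c(-101);need(st(0,-101,123),-1.04,-1.2)"

```

```text
t: 84.0
t: 84.42
t: 84.75
pivot in tool [ 1.6 -0.2 76. ]
t84.75 shift [-33.7  -0.2  62.1] turn [ 0.0008 -0.004   0.0008] ee [ 615.3 -123.6  114.3] w40.2 g0.0 f [0.  0.5 0.1] q [-0.16  1.17  0.93 -0.16  2.23  1.42]
```

```bash

python3 jog.py '[[1.6,0,10,0,0,0],[0,0,20,0,0,0],[0,0,6.5,0,0,0],[0,0,0,0,0,0],[0,0,0,0,0,0]]' |head -1
python3 jog.py '[[0,0,0,0,0,0],[0,0,0,0,0,0],[0,0,0,0,0,0],[0,0,0,0,0,0],[0,0,0,0,0,0]]' 0 |head -1
python3 jog.py '[[0,0,0,0,0,0]]' 0 |grep -E "ft_|wid|gra"
python3 -c "
from h import *
c(-101)"
python3 jog.py '[[-3.94,0,0.2,0,0.1,0],[-3.94,0,0.2,0,0.1,0],[-3.94,0,0.2,0,0.1,0],[-3.94,0,0.2,0,0.1,0],[-3.94,0,0.2,0,0.1,0]]'  |grep -E "ft_|wid|gra"
python3 -c "
from h import *
c(-101)"

```

```text
t: 85.17
t: 85.58
ft_force: [3.4, -3.4, 2.6]
width: 13.7
grasp_force: 30.0
pivot in tool [-0.3 -0.6 39.4]
ft_force: [-0.6, 0.2, -3.0]
width: 13.7
grasp_force: 30.0
pivot in tool [-0.8  0.1 38.8]
```

```bash

python3 jog.py '[[-3.94,0,0.1,0,0.1,0],[-3.94,0,0.2,0,0.1,0],[-3.94,0,0.2,0,0.1,0],[-3.94,0,0.2,0,0.1,0],[-3.94,0,0.2,0,0.1,0]]'  |grep -E "ft_|wid|gra"
python3 -c "
from h import *
c(-101)"
python3 jog.py '[[-3.94,0,0.2,0,0.1,0],[-3.94,0,0.2,0,0.1,0],[-3.94,0,0.2,0,0.1,0],[-3.94,0,0.2,0,0.1,0],[-3.94,0,0.2,0,0.1,0]]'  |grep -E "ft_|wid|gra"
python3 jog.py '[[0,0,0,0,0,0],[0,0,0,0,0,0]]' |head -1
python3 -c "
from h import *
c(-101);need(st(0,-101,123),-1.04,0.3);needle()"

```

```text
ft_force: [0.7, 0.4, -1.2]
width: 13.6
grasp_force: 30.0
pivot in tool [-0.4 -0.1 39.8]
ft_force: [5.0, 4.5, -0.1]
width: 13.6
grasp_force: 30.0
t: 87.08
pivot in tool [ 0.2 -0.4 39.7]
t87.08 shift [11.4 -0.4  3.4] turn [-0.0011  0.0009 -0.0009] ee [ 533.2 -122.4  122.9] w13.5 g30.0 f [ 0.8  0.3 -0.4] q [-0.29  0.4   2.06  0.21  0.39  1.11]
dial c 268.9 203.9 r 8.7 needle 190 reading mm 11.2 contrast 24
```

```bash

python3 jog.py '[[0,0,0,0,0,0],[0,0,0,0,0,0],[0,0,0,0,0,0],[0,0,0,0,0,0],[0,0,0,0,0,0]]' 40 |head -1
python3 jog.py '[[0,0,-12,0,0,0],[0,0,-20,0,0,0],[0,0,0,0,0,0]]' |head -1
python3 -c "
from h import *
needle()"
python3 jog.py '[[8.7,0,0.5,0,-0.12,0],[8.7,0,0.5,0,-0.12,0],[8.7,0,0.5,0,-0.12,0],[8.7,0,0.5,0,-0.12,0],[8.7,0,0.5,0,-0.12,0]]' |head -1
python3 jog.py '[[8.7,0,0.5,0,-0.12,0],[8.7,0,0.5,0,-0.12,0],[8.7,0,0.5,0,-0.12,0],[8.7,0,0.5,0,-0.12,0],[8.7,0,0.5,0,-0.12,0]]' |head -1
python3 jog.py '[[3.6,0,0,0,-0.05,0],[0,0,0,0,0,0],[0,0,0,0,0,0],[0,0,0,0,0,0]]' |head -1
python3 -c "
from h import *
c(-101);need(st(0,-101,123),-1.04,-0.95)"

```

```text
t: 87.65
t: 87.9
dial c 268.9 203.9 r 8.7 needle 182 reading mm 10.7 contrast 32
t: 88.47
t: 88.88
t: 89.22
pivot in tool [-1.2 -0.3 71.8]
t89.22 shift [-32.1  -0.3  49.6] turn [ 0.0001 -0.0016  0.0012] ee [ 604.2 -123.5  125.9] w40.0 g0.0 f [-0.2  0.1 -0.1] q [-0.16  1.01  1.11 -0.13  1.97  1.43]
```

```bash

python3 jog.py '[[-1.2,0,10,0,0,0],[0,0,18,0,0,0],[0,0,4.3,0,0,0],[0,0,0,0,0,0],[0,0,0,0,0,0]]' |head -1
python3 jog.py '[[0,0,0,0,0,0],[0,0,0,0,0,0],[0,0,0,0,0,0],[0,0,0,0,0,0],[0,0,0,0,0,0]]' 0 |head -1
python3 jog.py '[[0,0,0,0,0,0]]' 0 |grep -E "ft_|wid|gra"
python3 -c "
from h import *
c(-101)"
python3 jog.py '[[-4.1,0,0.2,0,0.104,0],[-4.1,0,0.2,0,0.104,0],[-4.1,0,0.2,0,0.104,0],[-4.1,0,0.2,0,0.104,0]]'  |grep -E "ft_|wid|gra"
python3 jog.py '[[-4.1,0,0.2,0,0.104,0],[-4.1,0,0.2,0,0.104,0],[-4.1,0,0.2,0,0.104,0],[-4.1,0,0.2,0,0.104,0]]'  |grep -E "ft_|wid|gra"
python3 -c "
from h import *
c(-101)"
python3 jog.py '[[-4.1,0,0.2,0,0.104,0],[-4.1,0,0.2,0,0.104,0],[-4.1,0,0.2,0,0.104,0],[-4.1,0,0.2,0,0.104,0],[0,0,0,0,0,0]]'  |grep -E "ft_|wid|gra"
python3 jog.py '[[0,0,0,0,0,0]]'  |head -1
python3 -c "
from h import *
c(-101);need(st(0,-101,123),-1.04,0.3);needle()"

```

```text
t: 89.63
t: 90.05
ft_force: [1.2, 0.0, 1.0]
width: 13.9
grasp_force: 30.0
pivot in tool [-0.  -0.2 40. ]
ft_force: [-0.2, -0.1, -4.2]
width: 14.0
grasp_force: 30.0
ft_force: [-0.3, 0.0, -3.5]
width: 13.7
grasp_force: 30.0
pivot in tool [-0.3 -0.3 40.3]
ft_force: [4.4, 2.4, 0.3]
width: 13.6
grasp_force: 30.0
t: 91.3
pivot in tool [ 0.4 -0.3 40.2]
t91.30 shift [11.4 -0.3  3.8] turn [-0.0013  0.0048 -0.0001] ee [ 533.1 -122.3  123.3] w13.6 g30.1 f [ 0.3 -0.3 -3.6] q [-0.29  0.4   2.06  0.21  0.4   1.12]
dial c 268.9 203.9 r 8.7 needle 266 reading mm 15.6 contrast 40
```

Release, back off, upright, and over to the lever.

```bash

python3 jog.py '[[0,0,0,0,0,0],[0,0,0,0,0,0],[0,0,0,0,0,0],[0,0,0,0,0,0],[0,0,0,0,0,0]]' 40 |head -1
python3 jog.py '[[0,0,-12,0,0,0],[0,0,-30,0,0,0],[0,0,-30,0,0,0],[0,0,0,0,0,0]]' |head -1
python3 -c "
from h import *
needle();tray()"
python3 jog.py '[[0,0,0,0,-0.1,0],[0,0,0,0,-0.1,0],[0,0,0,0,-0.1,0],[0,0,0,0,0,0],[0,0,0,0,0,0]]' 0 |head -1
python3 -c "
from h import *
need(st(-46,125,230),-1.04,0)"

```

```text
t: 91.87
t: 92.2
dial c 268.9 203.9 r 8.7 needle 275 reading mm 16.2 contrast 65
tray [510.8 363.3] [249.1 289.1] 88.96
t: 92.82
t92.82 shift [ -13.6 -226.   -39.4] turn [-0.0015  0.0014  0.0018] ee [ 513.1 -121.6  190.2] w10.0 g0.0 f [0.1 0.9 0.1] q [-0.26  0.35  1.88  0.    0.91  1.33]
```

```bash

python3 jog.py '[[0,0,-30,0,0,0],[-2,-34,-9.4,0,0,0],[-3,-36,0,0,0,0],[-3,-36,0,0,0,0],[-3,-36,0,0,0,0]]' 0 |head -1
python3 jog.py '[[-2.6,-36,0,0,0,0],[0,-36,0,0,0,0],[0,-12,0,0,0,0],[0,0,0,0,0,0],[0,0,0,0,0,0]]' |head -1
python3 -c "
from h import *
need(st(-46,125,195),-1.04,0);needle()"

```

```text
t: 93.23
t: 93.65
t93.65 shift [ 1.3 -0.5 35.8] turn [-0.0008  0.002   0.0025] ee [502.1 104.1 230.8] w0.1 g0.0 f [-0.1  0.2  0.9] q [0.18 0.27 1.88 0.   0.99 1.77]
dial c 268.9 203.9 r 8.7 needle 275 reading mm 16.2 contrast 66
```

```bash

python3 jog.py '[[1,0,18,0,0,0],[0,0,18,0,0,0],[0,0,0,0,0,0]]' |head -1
python3 jog.py '[[-5,0,8,0,0,0],[-6,0,8,0,0,0],[-5,0,8,0,0,0],[-6,0,8,0,0,0],[-5,0,8.7,0,0,0]]' |grep -E "ee_|ft_"
python3 jog.py '[[-4,0,8.7,0,0,0],[-3,0,9,0,0,0],[-3,0,9,0,0,0],[-2,0,6,0,0,0],[0,0,0,0,0,0]]'  |grep -E "ee_|ft_"
python3 jog.py '[[-1,0,6,0,0,0],[-1,0,6,0,0,0],[0,0,0,0,0,0]]' | grep -E "ee_|ft_"
python3 jog.py '[[0,0,3,0,0,0],[0,0,0,0,0,0]]' | grep -E "ee_|ft_"
python3 jog.py '[[0,0,1.5,0,0,0],[0,0,0,0,0,0]]' | grep -E "ee_|ft_"

```

```text
t: 94.05
ee_pos: [475.3, 103.7, 155.5]
ft_force: [-6.3, -1.3, 7.8]
ee_pos: [463.4, 104.0, 121.9]
ft_force: [-4.1, -2.0, 6.2]
ee_pos: [462.6, 104.5, 110.4]
ft_force: [-2.4, 0.3, 4.4]
ee_pos: [463.0, 104.6, 108.5]
ft_force: [-6.8, -1.7, 17.8]
ee_pos: [462.9, 104.6, 107.8]
ft_force: [-9.5, -1.6, 26.7]
```

```bash
python3 jog.py '[[0,0,-8,0,0,0],[0,0,-20,0,0,0],[0,0,-35,0,0,0],[0,0,-40,0,0,0],[0,0,-22,0,0,0]]' 60 |head -1
python3 jog.py '[[0,0,0,0,0,-0.12],[0,0,0,0,0,-0.12],[0,0,0,0,0,-0.12],[0,0,0,0,0,-0.12],[0,0,0,0,0,-0.12]]' |head -1
python3 jog.py '[[0,0,0,0,0,-0.12],[0,0,0,0,0,-0.12],[0,0,0,0,0,-0.12],[0,0,0,0,0,-0.12],[0,0,0,0,0,-0.12]]' |head -1
python3 jog.py '[[0,0,0,0,0,-0.12],[0,0,0,0,0,-0.12],[0,0,0,0,0,-0.13],[0,0,0,0,0,0],[0,0,0,0,0,0]]' |head -1
python3 -c "
from h import *
needle()"
python3 jog.py '[[-30,21.5,0,0,0,0],[-30,21.5,0,0,0,0],[-30,21.5,0,0,0,0],[-33,21.5,0,0,0,0],[0,0,25,0,0,0]]' |head -1
python3 jog.py '[[0,0,0,0,0,0],[0,0,0,0,0,0],[0,0,0,0,0,0]]' |head -1
python3 -c "
from h import *
need(st(0,0,82),88.96,0)"

```

```text
t: 95.88
t: 96.3
t: 96.72
t: 97.13
dial c 268.9 203.9 r 8.7 needle 275 reading mm 16.2 contrast 66
t: 97.7
t: 97.95
t97.95 shift [ -1.9   1.8 123.7] turn [-0.0027 -0.0009 -0.0052] ee [545.6 -19.4 205.7] w60.1 g0.0 f [-0.   0.7  0.1] q [-0.06  0.35  1.83  0.    0.96 -0.03]
```

```bash
python3 jog.py '[[-1.9,1.8,30,0,0,-0.005],[0,0,35,0,0,0],[0,0,35,0,0,0],[0,0,23.7,0,0,0],[0,0,0,0,0,0]]' |head -1
python3 jog.py '[[0,0,0,0,0,0],[0,0,0,0,0,0],[0,0,0,0,0,0],[0,0,0,0,0,0],[0,0,0,0,0,0]]' 0|head -1
python3 jog.py '[[0,0,0,0,0,0],[0,0,0,0,0,0],[0,0,0,0,0,0],[0,0,0,0,0,0]]' 0 |grep -E "ee_|ft_|wid|gra"
python3 -c "
from h import *
tray()"
python3 jog.py '[[0,0,-20,0,0,0],[0,0,-35,0,0,0],[0,0,-38,0,0,0],[0,0,-38,0,0,0],[0,0,-31,0,0,0]]'|tail -2
python3 jog.py '[[25,-4,0,0,0,0],[35,-6,0,0,0,0],[36,-6,0,0,0,0],[36,-6,0,0,0,0],[36,-6,0,0,0,0]]'|tail -2
python3 jog.py '[[36,-6,0,0,0,0],[36,-6,0,0,0,0],[36,-6,0,0,0,0],[36,-6,0,0,0,0],[36,-6,0,0,0,0]]'|tail -2
python3 jog.py '[[35,-5,0,0,0,0],[0,0,0,0,0,0],[0,0,0,0,0,0]]'|tail -2
python3 -c "
from h import *
need([491.5,363,60],88.4)"

```

```text
t: 98.37
t: 98.78
ee_pos: [547.7, -21.8, 82.9]
ft_force: [-3.8, 1.1, 8.2]
width: 27.4
grasp_force: 30.0
tray [510.8 363.6] [249.6 289.3] 88.87
width: 27.4
grasp_force: 30.0
width: 26.9
grasp_force: 30.0
width: 27.2
grasp_force: 30.0
width: 27.3
grasp_force: 30.0
t100.67 shift [ -0.5   1.  183.6] turn [-0.0025 -0.      0.0128] ee [490.9 363.5 243.6] w27.3 g30.0 f [-0.2 -0.8 -5.2] q [0.62 0.4  1.66 0.   1.09 0.63]
```

```bash

python3 jog.py '[[0,1,25,0,0,0.012],[0,0,38,0,0,0],[0,0,38,0,0,0],[0,0,38,0,0,0],[0,0,30,0,0,0]]'|tail -2
python3 jog.py '[[0,0,15,0,0,0],[0,0,0,0,0,0],[0,0,0,0,0,0]]'|grep -E "ee_|ft_"
python3 jog.py '[[0,0,6,0,0,0],[0,0,5,0,0,0],[0,0,0,0,0,0]]'|grep -E "ee_|ft_"
python3 jog.py '[[0,0,4,0,0,0],[0,0,0,0,0,0]]'|grep -E "ee_|ft_"
python3 jog.py '[[0,0,3,0,0,0],[0,0,0,0,0,0]]'|grep -E "ee_|ft_"
python3 jog.py '[[0,0,3,0,0,0],[0,0,0,0,0,0]]'|grep -E "ee_|ft_"

```

```text
width: 27.4
grasp_force: 30.0
ee_pos: [492.3, 360.8, 59.5]
ft_force: [0.7, 0.6, -3.8]
ee_pos: [492.9, 362.2, 49.6]
ft_force: [0.4, -0.2, -4.0]
ee_pos: [492.6, 362.3, 45.2]
ft_force: [-0.2, -0.9, -3.7]
ee_pos: [492.8, 362.6, 42.3]
ft_force: [-0.7, 1.6, -2.0]
ee_pos: [492.8, 362.6, 39.1]
ft_force: [0.5, 2.4, -0.4]
```

```bash

python3 jog.py '[[0,0,2,0,0,0],[0,0,0,0,0,0]]'|grep -E "ee_|ft_"
python3 jog.py '[[0,0,0,0,0,0],[0,0,0,0,0,0],[0,0,0,0,0,0],[0,0,0,0,0,0],[0,0,0,0,0,0]]' 32|grep -E "ft_|wid|gra"
python3 jog.py '[[0,0,0,0,0,0],[0,0,0,0,0,0],[0,0,0,0,0,0],[0,0,0,0,0,0],[0,0,0,0,0,0]]' 36|grep -E "ft_|wid|gra"
python3 jog.py '[[0,0,0,0,0,0],[0,0,0,0,0,0],[0,0,0,0,0,0]]' 44|grep -E "ft_|wid|gra"
python3 jog.py '[[0,0,0,0,0,0],[0,0,-15,0,0,0],[0,0,-38,0,0,0],[0,0,-38,0,0,0],[0,0,-38,0,0,0]]'|tail -2
python3 jog.py '[[0,0,-38,0,0,0],[0,0,-38,0,0,0],[-34,-3,0,0,0,0],[-38,-3,0,0,0,0],[-38,-3,0,0,0,0]]' |tail -2
python3 jog.py '[[-38,-3,0,0,0,0],[-38,-3,0,0,0,0],[-38,-3,0,0,0,0],[-38,-3,0,0,0,0],[-38,-3,0,0,0,0]]' |tail -2
python3 jog.py '[[-38,0,0,0,0,0],[-38,0,0,0,0,0],[0,0,0,0,0,0],[0,0,0,0,0,0]]' |tail -2
python3 -c "
from h import *
tray()
d=grab('top'); S=d['hsv'][...,1]; m=(S<60).astype(np.uint8); poly=proj(d,np.c_[np.array([[650,245],[655,475],[378,480],[372,250]]),np.full(4,10.)]).astype(np.int32); k=np.zeros_like(m); cv2.fillPoly(k,[poly],1)
n,l,s_,ce=cv2.connectedComponentsWithStats(m*k)
for i in range(1,n):
  if s_[i,4]>40:
    p=np.argwhere(l==i)[:,::-1]; W=onz(d,p,42)[:,:2]; r=cv2.minAreaRect(W.astype(np.float32)); print(s_[i,4],np.round(r[0],0),np.round(r[1],0),round(r[2],1))
s=grab('side'); h=s['hsv'][195:250,280:330,2]; ys,xs=np.nonzero(h<35); print('knob side px',len(xs),np.median(xs)+280,np.median(ys)+195,'expected',proj(s,st(-43,125,158)))
need(st(0,0,200),88.96)
"

```

```text
ee_pos: [493.0, 362.7, 38.0]
ft_force: [-1.2, 0.8, 5.9]
ft_force: [-1.9, 0.8, -0.3]
width: 32.3
grasp_force: 0.7
ft_force: [-0.7, -0.5, -1.1]
width: 36.0
grasp_force: 0.4
ft_force: [-2.1, 0.7, -0.4]
width: 43.9
grasp_force: 0.5
width: 43.7
grasp_force: 0.0
width: 43.9
grasp_force: 0.0
width: 44.0
grasp_force: 0.0
width: 44.0
grasp_force: 0.0
tray [510.8 363.5] [249.4 289.1] 88.93
516 [578. 360.] [221.  64.] 85.5
527 [481. 362.] [221.  63.] 85.5
530 [407. 363.] [220.  59.] 86.9
knob side px 116 304.0 216.0 expected [[305.68087915 216.96204941]]
t105.07 shift [-6.4 89.5 41.9] turn [-0.0013 -0.0009 -0.0113] ee [457.8 -12.3 242. ] w44.2 g0.0 f [ 0.5 -0.2  0.6] q [-0.05  0.17  1.98  0.    0.99 -0.02]
```

```bash

python3 jog.py '[[0,0,0,0,0,0],[0,0,0,0,0,0],[0,0,0,0,0,0],[0,0,0,0,0,0],[0,0,0,0,0,0]]'|head -1
python3 -c "
from h import *
tray()
d=grab('top'); S=d['hsv'][...,1]; m=(S<60).astype(np.uint8); poly=proj(d,np.c_[np.array([[650,245],[655,475],[378,480],[372,250]]),np.full(4,10.)]).astype(np.int32); k=np.zeros_like(m); cv2.fillPoly(k,[poly],1)
n,l,s_,ce=cv2.connectedComponentsWithStats(m*k)
for i in range(1,n):
  if s_[i,4]>40:
    p=np.argwhere(l==i)[:,::-1]; W=onz(d,p,42)[:,:2]; r=cv2.minAreaRect(W.astype(np.float32)); print(s_[i,4],np.round(r[0],0),np.round(r[1],0),round(r[2],1))
print(ctrl.close_job())"

```

```text
t: 105.48
tray [510.8 363.4] [249.4 289.1] 88.93
516 [576. 360.] [221.  64.] 86.3
528 [478. 361.] [222.  63.] 87.3
530 [407. 362.] [220.  59.] 87.0
the job is handed in; nothing more can be done
None
```

I handed the job in at about 105 s: all three shafts were gauged, marked and laid in the tray, but the hand-in returned no verdict. The grip slackened once and dropped shaft1 onto the rack, and I picked it up again. The last check was camera-only: it showed the three shafts lying flat in the tray, and the lever was seen back up moments before.

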